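# Move a thimble hanger to the spare fold-away hook and fold the emptied one

### The arm

A 6-joint arm with a two-finger parallel gripper is mounted at the origin on the work surface. World frame = base frame: x ahead of the robot, y to its left, z up, the work surface at z = 0. Lengths are in m, angles in rad, forces in N, time in s.
With the tool pointing down it reaches from about 0.25 to 0.725 m from the base axis. Payload 9.7 kg.
Tool frame: the origin (TCP) lies midway between the tips of the shut fingers; the grasp point (between the pads) lies 19 mm behind it (arm.grip_point_offset is the distance from the TCP to the grasp point, in m); y points along the fingers, z is the direction in which the jaws open and shut, and the axes are right-handed (so a half turn about y gives the same grasp; the last joint's range is limited). The gripper opens to 85 mm and grips with 20 to 120 N. Pads are 22 mm wide; open, the fingers measure 114 mm over their backs; the gripper's body (76 mm by 85 mm) begins 54 mm behind the grasp point. The pads swing forward as they close: fully open they stand 13 mm farther back than shut.
Start: joints at [1.13, 0.087, 0.176, 1.66, 0, 1.571], TCP at [0.235, 0.497, 0.2] pointing down, gripper open.
Joint ranges: [-3.13, 3.13], [-0.85, 1.81], [-1.15, 1.24], [-2.2, 2.28], [-1.44, 1.52], [-3.14, 3.14]. Speed limits (rad/s): [2.22, 2.22, 2.57, 3.14, 3.14, 3.14].

### API

Orientations are given as a 3x3 rotation matrix whose columns are the frame's x, y, z axes.
In Python, from bench import arm, camera gives the robot as it stands.
- The arm moves only by the tool send_rows, never from a script. Its argument "steps" is a list of rows, each a list of 3 entries, a list of its own where there are three numbers: the turn, a rotation vector about the world's x, y, z in units of 5 degrees (1.0 is 5 degrees), then the shift along the world's x, y, z in units of 40 mm (1.0 is 40 mm), then the finger opening in mm, from 0 to 85.4. A call has 1 to 5 rows; each row shifts and turns the commanded pose from where the row before left it; what a row does not reach is not made up. A row lasts 1/10 s, in which the tool goes at most 50 mm and 8.59 degrees, less where a joint would pass 70% of its speed; a pose out of reach is approached as far as the arm can. A call is refused whole if a number of a shift passes 1 or a number of a turn 1, either way. A call with a gripper value outside its range is refused whole. The fingers move at their own pace and stop on an object; the grip force is fixed at half the most. Time passes only in rows, so rows that do not move let the fingers close. It gives the time, the measured TCP pose, the force and the opening at its end, in the units of the state.
- arm.get_obs(): the state, without advancing time (a new reading comes with each control period).
- camera(name): name is "side" or "top"; returns a dict with "pixels" (400x640x3 uint8, red, green, blue), "intrinsics" (3x3 intrinsics, pixels), "k1" (the pictures are not rectified: a ray, as slopes to the right and down, at radius r is drawn at 1 + k1 r^2 times it, then the intrinsics apply), "pose" (4x4, takes a point from camera to world coordinates). Camera axes: x right, y up, looking along -z (the intrinsics and any distortion apply to the point x, -y, -z); pixel columns grow to the right and rows downward; lengths in m; the calibration is good to about 2 mm. A picture is of the moment at which its call begins. There is no depth.
- arm.sign_off(): hands the job in, once; it reports no verdict.
The state is a dict: "t": time; "qpos": joint angles; "dq": joint speeds; "joint_efforts": joint torques, N m; "position": TCP position; "ee_rot": TCP orientation; "force": force on the tool from outside, world axes, zero at the start; "ft_torque": the same for the moment, N m; "opening": finger opening in m.
Only numpy, scipy, OpenCV 4.12 (cv2) and the standard library are available. Lean on these libraries where they do the work, as an engineer would, in place of code of your own. Each camera call takes 0.05 s, during which the arm holds its last target.

### The job

The strawberry thimble's hanger is to move to the other stand: swing that stand's folded hook fully open and press it home against its stop, hang the hanger on it, then swing the emptied hook back flat and press it home too. The hook hinges catch only when pressed with about 10 N for half a second at the stop, and 18 N is too much, so push the arms with the closed fingers, never pinch them, and go by feel. Leave the other things on the shelf where they are.

Things in the scene. Friction and masses are not known exactly. Their poses are not given: they have to be found in the camera images.
- stand_a: Fixed stand, hook open and loaded at the start. Birch foot 90 x 90 x 12 mm; origin on the table at the axis of the 14 mm post the hook turns on, yaw within 0.3 rad. Birch back plate: own y -5 to 35, z 124 to 154 mm, front face at own x = +12 mm. Knuckle radius 10.5 mm, top z 158 mm, is the highest part. Folded arm points along own +y, open arm along own -x; opens anticlockwise seen from above.
- stand_b: Fixed stand, hook folded and empty at the start; build, sizes and axes as stand_a. A folded arm lies flat along the plate's front; its last 60 mm stand free past the plate's end, with open space behind (own +x side) for the closed fingers to push it open. Folding: push from the arm's other side.
- seat_a (a point): Nominal hanging place on stand_a's open hook: 55 mm from the post axis (own -x), z 144 mm = top of the arm. Fixed to the stand, same axes; does not follow the arm. The arm: level steel bar 8 x 8 mm, z 136 to 144 mm, reaching 95 mm from the axis, with an 8 mm round lip on top at 91 mm, lip top z 156 mm.
- seat_b (a point): The same point on stand_b, whose arm is the same: where the hanger is to hang, between knuckle and lip.
- hook_a (a joint): Swing of stand_a's arm from its own folded stop: 0 flat, 1.571 open at its stop; starts 1.51 to 1.57. Stays where left; 2 to 3 N at 70 mm from the axis moves it. Its collar was clamped by hand: both stops lie up to 0.16 rad either way from the stand's axes, not measured, to be felt. In a rubber bush: at a stop it gives about 6 N per mm pushed at 70 mm, the reading staying at its limit.
- hook_b (a joint): Swing of stand_b's arm; build, signs, stops, friction, bush and unmeasured collar error (its own) as hook_a; starts 0 to 0.12. To be pressed home at 1.571; hook_a at 0. On either arm about 10 N is right and over 18 N, from a push or a pinch, is too much.
- hanger: Loose, 50 to 100 g: steel frame 58 wide (own y), 6 thick (own x), window 48 wide, 36 high; on top a birch grip 10 (x) x 12 (y) mm; below, a fixed porcelain thimble 22 mm wide with painted strawberries. Origin: mid underside of the top bar, which rests on the arm. Heights from it: frame top +6, grip +6 to +46, window 0 to -36, thimble to -67 mm. Own x lies along stand_a's x to 0.25 rad; it hangs tilted if the arm is not mid-window.
- birch_thimble: Bystander: carved birch thimble, 22 mm wide, 26 mm high, origin under it, standing between the two stands.
- patch_box: Bystander: closed enamel patch box 52 x 40 x 25 mm, origin under it.
- magnet_dish: Bystander: round steel magnet dish, 92 mm wide, 18 mm high, origin under it.
- thread_spool: Bystander: wooden spool 28 mm wide, 34 mm high, origin under it.
- loupe: Bystander: standing loupe 34 mm wide, 28 mm high, origin under it.

How it is judged:
By the outcome, as a careful person would: the job done as asked, in the order asked, and still so for the second after the job is handed in, with the robot touching nothing.
It also fails if it takes over 72 s, if anything falls off the work surface, if the arm or the gripper's body presses on something with over 40 N, if the wrist force passes 120 N, or if a joint passes its speed limit or range.

## Working session

There is one attempt and no reset: what is moved stays moved. The work goes in short steps, Python scripts to look and compute and a tool call to move; the robot and the scene stay as the last step left them, time stands still between calls to the robot, and variables do not carry over. Pictures are saved under pics/ and viewed, and the job is handed in when it is done.

Besides the shell and the picture viewer there is one more tool, called after "Emit:" by a JSON object that holds its "fn" and its "kwargs", one argument or row to a line. send_rows: Moves the arm, as the interface text tells. Its arguments: {"type":"object","properties":{"steps":{"type":"array"}},"required":["steps"]}

```bash
ls; mkdir -p pics; python3 - <<'E'
from bench import arm,camera
import cv2,numpy as np
o=arm.get_obs()
for k,v in o.items(): print(k,np.round(v,3).tolist())
print(arm.grip_point_offset)
for n in("side","top"):
    c=camera(n); cv2.imwrite(f"pics/{n}0.png",c["pixels"][...,::-1]); print(n,c["intrinsics"],c["k1"],np.round(c["pose"],4))
E
```

```text
pics
t 0.0
qpos [1.13, 0.087, 0.175, 1.66, -0.0, 1.571]
dq [-0.0, 0.0, 0.0, -0.001, -0.001, 0.001]
joint_efforts [-0.003, -52.039, 46.481, 0.016, -0.0, -0.0]
position [0.235, 0.497, 0.199]
ee_rot [[0.904, -0.001, 0.427], [-0.427, -0.001, 0.904], [0.0, -1.0, -0.001]]
force [0.646, 1.042, 0.336]
ft_torque [0.073, -0.007, -0.017]
opening 0.085
0.0187
side [[452.45987441   0.         317.68873048]
 [  0.         452.45987441 193.81964521]
 [  0.           0.           1.        ]] 0.002510487762001857 [[ 0.8378  0.2925 -0.4611 -0.0189]
 [-0.5459  0.4648 -0.6971 -0.6648]
 [ 0.0104  0.8357  0.549   0.7057]
 [ 0.      0.      0.      1.    ]]
top [[467.91165686   0.         318.11009096]
 [  0.         467.91165686 201.65184398]
 [  0.           0.           1.        ]] -0.07541891413520878 [[ 0.0079  0.9875 -0.1574  0.333 ]
 [-0.9996  0.0119  0.0246  0.097 ]
 [ 0.0262  0.1572  0.9872  1.0715]
 [ 0.      0.      0.      1.    ]]
```

View pics/side0.png

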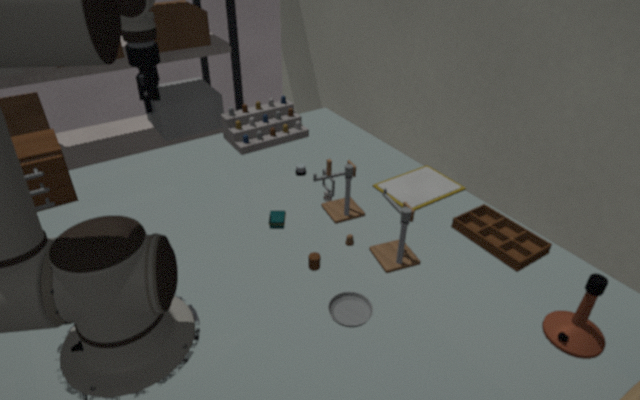

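View pics/top0.png

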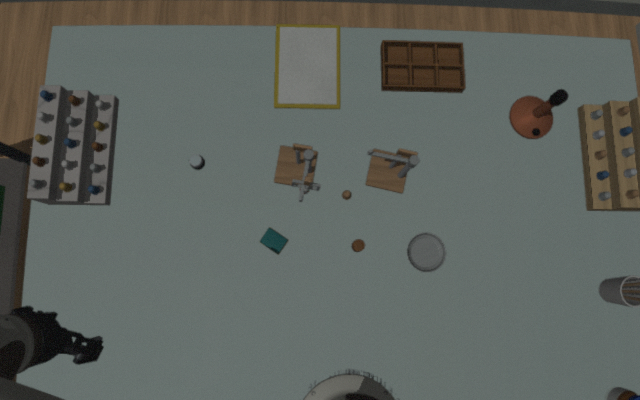

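The top view shows stand_a near (307,157) with its arm and hanger running down to about (302,197). Stand_b is near (413,160) with its arm folded left to about (370,152). The thimble is at (347,195). I'll enlarge both.

```bash
python3 - <<'E'
import cv2
t=cv2.imread("pics/top0.png"); s=cv2.imread("pics/side0.png")
def crop(im,x,y,w,h,k,n):
    c=cv2.resize(im[y:y+h,x:x+w],None,fx=k,fy=k,interpolation=cv2.INTER_CUBIC)
    c=cv2.convertScaleAbs(c,alpha=1.5,beta=10)
    for i in range(0,w,10): cv2.putText(c,str(x+i),(i*k,8),0,.3,(0,255,255),1); cv2.line(c,(i*k,10),(i*k,14),(0,255,255),1)
    for j in range(0,h,10): cv2.putText(c,str(y+j),(0,j*k+4),0,.3,(0,255,255),1)
    cv2.imwrite(n,c)
crop(t,265,135,80,75,8,"pics/ta.png")
crop(t,355,135,80,75,8,"pics/tb.png")
crop(s,300,145,80,80,7,"pics/sa.png")
crop(s,360,180,80,95,6,"pics/sb.png")
E
```

```text
(no output)
```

View pics/ta.png

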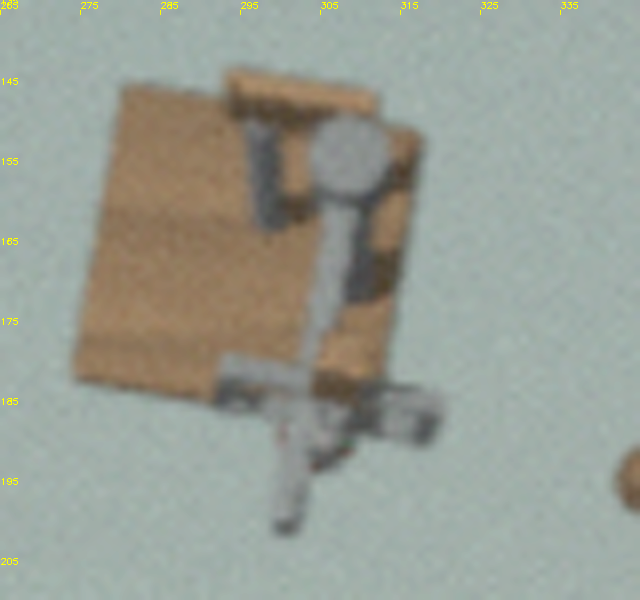

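View pics/tb.png

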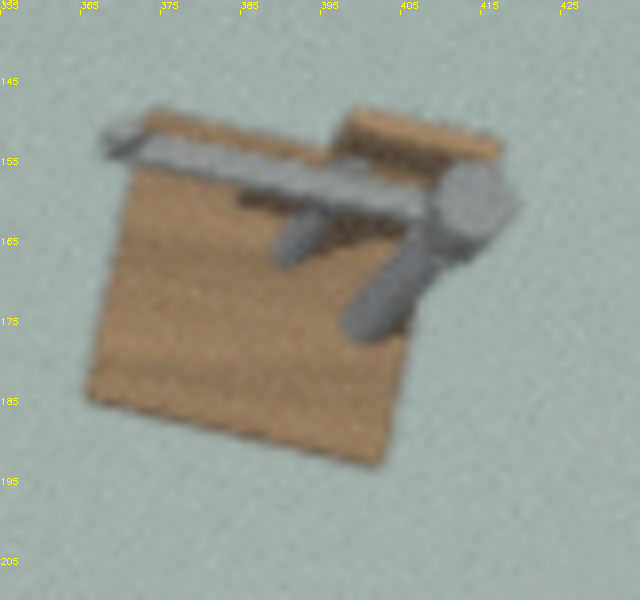

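View pics/sa.png

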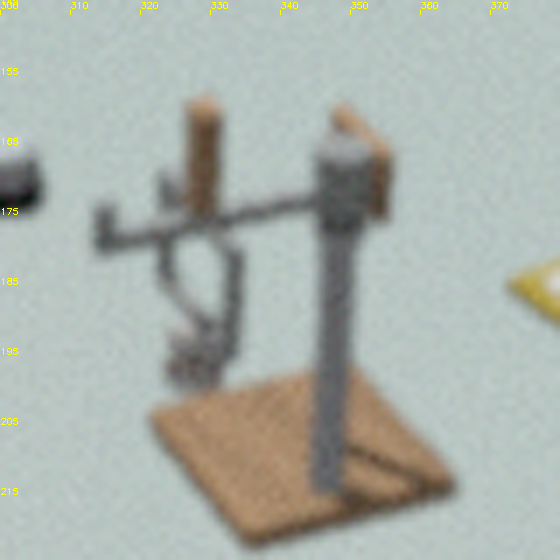

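View pics/sb.png

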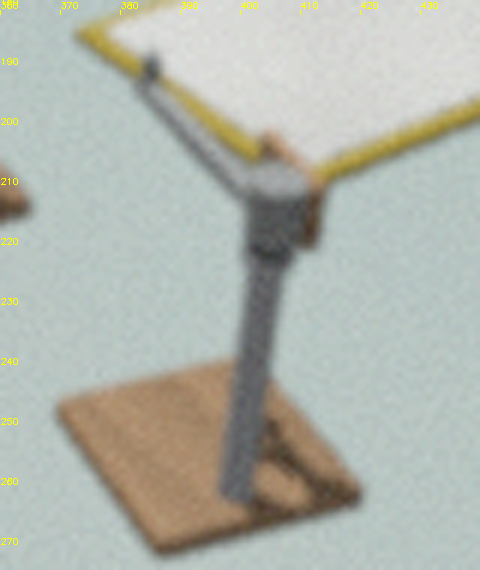

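```bash
cat > h.py <<'E'
import numpy as np,cv2
from scipy.optimize import least_squares
from bench import arm,camera
C={}
def cams():
    for n in("side","top"): C[n]=camera(n)
    return C
import pickle,os
def load():
    global C
    C=pickle.load(open("cam.pkl","rb")); return C
def proj(n,p):
    c=C[n];P=c["pose"];q=(np.atleast_2d(p)-P[:3,3])@P[:3,:3]
    K=c["intrinsics"];k=c["k1"]
    r,_=cv2.projectPoints((q*[1,-1,-1])[:,None,:],np.zeros(3),np.zeros(3),K,np.array([k,0,0,0,0.]))
    return r[:,0]
def tri(a,b):
    f=lambda p:np.r_[proj("top",p)[0]-a,proj("side",p)[0]-b]
    s=least_squares(f,[.45,0,.1]); return s.x,np.abs(s.fun).max()
def atz(n,uv,z):
    f=lambda p:proj(n,[p[0],p[1],z])[0]-uv
    return least_squares(f,[.45,0]).x
def crop(n,x,y,w,h,k,f):
    im=C[n]["pixels"][...,::-1]
    c=cv2.resize(im[y:y+h,x:x+w],None,fx=k,fy=k,interpolation=cv2.INTER_CUBIC)
    c=cv2.convertScaleAbs(c,alpha=1.5,beta=10)
    for i in range(0,w,10): cv2.putText(c,str(x+i),(i*k,8),0,.3,(0,255,255),1)
    for j in range(0,h,10): cv2.putText(c,str(y+j),(0,j*k+4),0,.3,(0,255,255),1)
    cv2.imwrite(f,c)
E
python3 - <<'E'
from h import *
import h,pickle
pickle.dump(cams(),open("cam.pkl","wb"))
for n,a,b in[("knA",(308.3,154.2),(348.7,166)),("knB",(414,159.6),(405.9,210.1)),("lipA",(300.4,200.2),(314.6,174.2)),("lipB",(370.2,151),(384.9,188.8))]:
    x,r=tri(a,b);print(n,x.round(4),r)
for n,uv,z in[("footB NW",(373.7,148.3),.012),("footB SW",(365.6,184.6),.012),("footB SE",(402.2,192.8),.012),("footA NW",(280,145.5),.012),("footA NE",(317.5,151.5),.012),("footA SW",(274,182),.012)]:
    print(n,atz("top",uv,z).round(4))
for n,uv,z in[("birch",(347,195),.026),("spool",(358,245),.034),("dish",(426.5,252),.018),("box",(274,240),.025),("loupe",(197,161),.028)]:
    print(n,atz("top",uv,z).round(4))
for n,uv,z in[("plateB L",(400,148.5),.154),("plateB R",(417,152.5),.154),("plA L",(294,144),.154),("plA R",(312,147),.154),
 ("hangL",(293,181),.144),("hangR",(319,186.),.144)]:
    print(n,atz("top",uv,z).round(4))
for n,a,b in[("gripTop",(300,190),(328.7,159.5))]: print(n,tri(a,b))
E
```

```text
knA [0.5747 0.0951 0.1569] 0.4215266921694365
knB [ 0.5666 -0.1189  0.1567] 0.581518455660671
lipA [0.4822 0.109  0.1555] 0.4258534289946283
lipB [ 0.5837 -0.0302  0.1558] 0.3691223096043359
footB NW [ 0.6304 -0.0589]
footB SW [ 0.5433 -0.039 ]
footB SE [ 0.5251 -0.1241]
footA NW [0.6337 0.1608]
footA NE [0.6205 0.073 ]
footA SW [0.5466 0.1727]
birch [0.5158 0.0054]
spool [ 0.402  -0.0182]
dish [ 0.3884 -0.1759]
box [0.412  0.1688]
loupe [0.5902 0.3489]
plateB L [ 0.5911 -0.092 ]
plateB R [ 0.5833 -0.1268]
plA L [0.597 0.124]
plA R [0.5912 0.0874]
hangL [0.5225 0.125 ]
hangR [0.5129 0.0724]
gripTop (array([0.50430176, 0.10560638, 0.18788928]), np.float64(5.738273608991449))
```

```bash
python3 - <<'E'
from h import *
import h; h.load()
h.crop("top",285,165,50,45,14,"pics/ta2.png")
h.crop("side",308,155,40,50,12,"pics/sa2.png")
for p in [(.515,.1,.190),(.515,.1,.15),(.515,.1,.08),(.515,.1037,.144)]: print(p,proj("top",p),proj("side",p))
E
```

```text
(0.515, 0.1, 0.19) [[305.31057895 180.2017402 ]] [[328.09214856 159.49309147]]
(0.515, 0.1, 0.15) [[305.32696456 184.23818399]] [[327.7072581  174.13678504]]
(0.515, 0.1, 0.08) [[305.35283863 190.54162458]] [[327.07005257 198.3843394 ]]
(0.515, 0.1037, 0.144) [[303.49555914 184.79137119]] [[326.78906339 175.61015014]]
```

View pics/ta2.png

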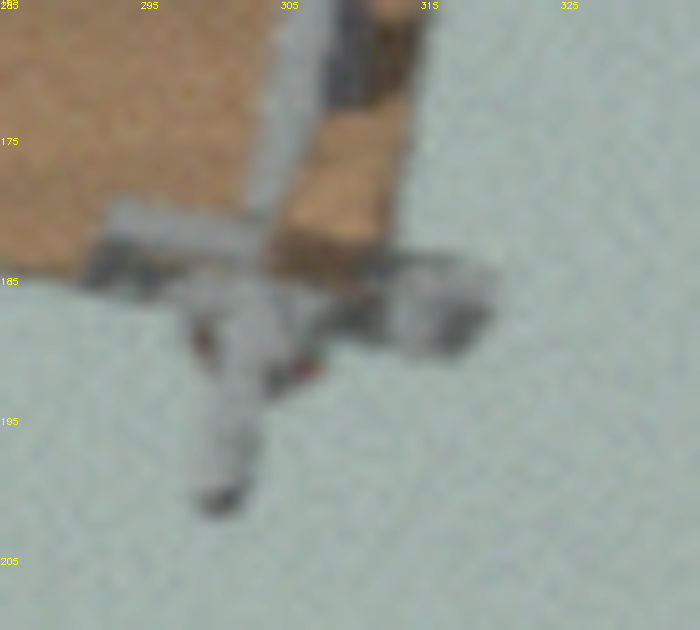

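View pics/sa2.png

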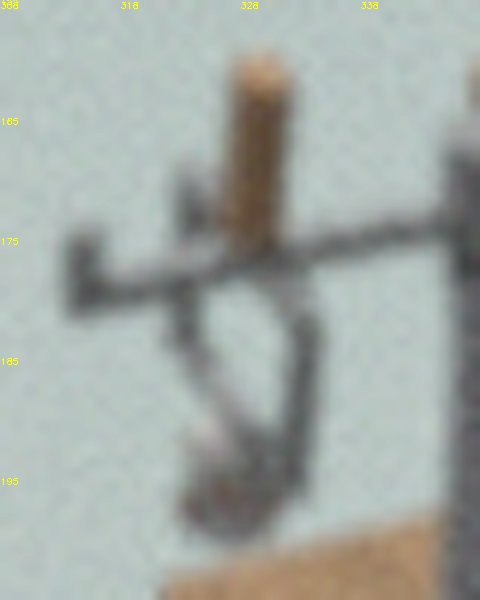

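```bash
python3 - <<'E'
from h import *
import h; h.load()
for z in(.186,.190):
  g=atz("side",(329.4,160.6),z); print(g, proj("top",[*g,z]))
g=atz("side",(329.3,175.8),.150); print(g, proj("top",[*g,.15]))
# brightness-enhanced ROI
im=C["top"]["pixels"][165:200,290:325].astype(int)
rb=im[...,0]-im[...,2]
for r in range(8,24): print(165+r,' '.join(f"{v:3d}" for v in rb[r,4:30]))
im=C["top"]["pixels"][165:200,290:325].astype(int).sum(2)//3
print()
for r in range(8,24): print(165+r,' '.join(f"{v:3d}" for v in im[r,4:30]))
E
```

```text
[0.51873686 0.09985185] [[305.41303665 178.7255521 ]]
[0.51459856 0.09396667] [[308.44866398 180.44697004]]
[0.51387629 0.09158318] [[309.51760562 184.84146386]]Traceback (most recent call last):
  File "<stdin>", line 7, in <module>
KeyError: 'top'
```

```bash
python3 - <<'E'
import h; C=h.load()
im=C["top"]["pixels"][165:200,290:325].astype(int)
print("    ",' '.join(f"{290+v:3d}" for v in range(8,30)))
for r in range(3,24): print(165+r,' '.join(f"{v:3d}" for v in im[r,8:30,0]))
b=im[...,0]-im[...,2]
print()
for r in range(3,24): print(165+r,' '.join(f"{v:3d}" for v in b[r,8:30]))
E
```

```text
298 299 300 301 302 303 304 305 306 307 308 309 310 311 312 313 314 315 316 317 318 319
168  93  92  90  89  90  90  88  89  88  84  68  50  42  41  45  48  48  77  98 101 102 101
169  96  93  93  96  92  90  87  87  85  80  54  49  44  44  45  48  56  80  99  99 101 100
170  97  97  96  92  96  91  87  89  91  79  53  41  46  44  48  46  65  87 100  99  98 101
171  91  95  93  93  93  92  89  89  89  77  51  45  49  44  51  59  71  90 101 101 102 100
172  95  94  95  88  92  95  94  88  91  79  56  50  54  54  73  80  78  99  98 101  96  98
173  94  93  93  94  90  87  90  87  82  80  77  83  86  87  85  87  84  98 102  99 102 103
174  98  95  98  96  92  91  88  89  82  82  88  90  92  89  89  85  84  98 102  98 101  99
175  91  92  91  94  90  87  88  87  80  78  88  89  89  88  87  78  80 102  99 102 101 102
176  92  90  87  89  88  90  90  85  80  79  84  89  92  93  86  78  88  96 101 102 101 101
177  88  91  90  93  90  88  88  86  89  90  96  96  96  90  83  80  89  98 101  99 101 100
178  90  90  92  90  91  90  90  86  90  93  98  98  98  89  79  82  98  98 102 102 104 101

[... 2152 characters left out ...]
  28  31  35  39  38  30  18   1  -5  -6  -7  -5  -5  -6
182   1  -2   1  -1  -2   2  16  20  19  23  22  24  21  18   4   0  -3  -4  -5  -3  -5  -6
183   7   6   2  -3  -2   7  16  17  20  19  19  21  14   5   5  -3  -2  -3  -2  -5  -6  -5
184   3   3   9   4   0   5  14  19  14  18  17  15   9  -1  -5  -1  -1  -3  -1  -5  -2  -2
185  -1  -3  -1   0  -2  -3   1   5   5   7  16  17  11   4   1  -1  -2   0  -1  -2  -1  -4
186   0   0  -2  -2  -2  -2  -4   0  -3   0   1   4   7   7   0  -2   0  -4  -3  -3  -1  -3
187  -3   0   1  -2  -3  -1  -2  -4   0  -1   0   2   1   0  -2  -5  -6  -2  -3   0  -1  -1
188  -1   6   1  -3  -3  -2  -2  -2  -3  -1   0  -3  -1  -1   0  -4  -1  -2  -2   0  -3  -4
```

```bash
python3 - <<'E'
from h import *
import h; h.load()
print(tri((308.6,179.2),(329.4,160.6)))
for a in [(307.5,184.5)]: print(atz("top",a,.15))
# model hanger: compare
def hang(o,yaw,roll):
    from scipy.spatial.transform import Rotation as R
    M=R.from_euler("ZX",[yaw,roll]).as_matrix()
    P=np.array([[0,0,.046],[0,0,.006],[0,.029,.006],[0,-.029,.006],[0,.029,-.036],[0,-.029,-.036],[0,0,-.067],[0,.029,0]])
    return (M@P.T).T+o
for roll in(0,.1,.2):
    P=hang(np.array([.515,.0965,.144]),-.18,-roll)
    print(roll);print(np.c_[P,proj("top",P),proj("side",P)].round(3))
E
```

```text
(array([0.51631069, 0.09413686, 0.18968306]), np.float64(0.5597033440373025))
[0.51452147 0.09563667]
0
[[5.15000e-01 9.60000e-02 1.90000e-01 3.07132e+02 1.80225e+02 3.28932e+02
  1.60108e+02]
 [5.15000e-01 9.60000e-02 1.50000e-01 3.07072e+02 1.84260e+02 3.28529e+02
  1.74773e+02]
 [5.20000e-01 1.25000e-01 1.50000e-01 2.92882e+02 1.81541e+02 3.23710e+02
  1.69101e+02]
 [5.10000e-01 6.80000e-02 1.50000e-01 3.21272e+02 1.86983e+02 3.33550e+02
  1.80682e+02]
 [5.20000e-01 1.25000e-01 1.08000e-01 2.93423e+02 1.85542e+02 3.23411e+02
  1.83695e+02]
 [5.10000e-01 6.80000e-02 1.08000e-01 3.20614e+02 1.90756e+02 3.33029e+02
  1.95630e+02]
 [5.15000e-01 9.60000e-02 7.70000e-02 3.06975e+02 1.90813e+02 3.27835e+02
  2.00055e+02]
 [5.20000e-01 1.25000e-01 1.44000e-01 2.92962e+02 1.82134e+02 3.23667e+02
  1.71223e+02]]
0.1
[[5.16000e-01 1.01000e-01 1.90000e-01 3.04786e+02 1.79800e+02 3.28136e+02
  1.59310e+02]
 [5.15000e-01 9.70000e-02 1.50000e-01 3.06779e+02 1.84207e+02 3.28427e+02
  1.74664e+02]
 [5.20000e-01 1.25000e-01 1.47000e-01 2.92699e+02 1.81789e+02 3.23615e+02
  1.70050e+02]
 [5.10000e-0
[... 450 characters left out ...]
1 1.05000e-01 1.89000e-01 3.02466e+02 1.79428e+02 3.27349e+02
  1.58697e+02]
 [5.15000e-01 9.80000e-02 1.50000e-01 3.06489e+02 1.84160e+02 3.28326e+02
  1.74578e+02]
 [5.20000e-01 1.26000e-01 1.44000e-01 2.92662e+02 1.82065e+02 3.23568e+02
  1.71063e+02]
 [5.10000e-01 7.00000e-02 1.56000e-01 3.20493e+02 1.86284e+02 3.33308e+02
  1.78258e+02]
 [5.19000e-01 1.17000e-01 1.03000e-01 2.97089e+02 1.86691e+02 3.24611e+02
  1.86949e+02]
 [5.09000e-01 6.20000e-02 1.14000e-01 3.23815e+02 1.90791e+02 3.34253e+02
  1.94775e+02]
 [5.13000e-01 8.30000e-02 7.80000e-02 3.13037e+02 1.91864e+02 3.30039e+02
  2.02424e+02]
 [5.20000e-01 1.24000e-01 1.38000e-01 2.93317e+02 1.82750e+02 3.23719e+02
  1.73361e+02]]
```

Emit:
{"fn": "send_rows", "kwargs": {
  "steps": [
    [[0,0,0],[0.5,-0.6,0.6],0],
    [[0,0,0.3],[0.66,-0.9,0.5],0],
    [[0,0,0.3],[0.66,-1,0.3],0],
    [[0,0,0.3],[0.66,-1,0],0],
    [[0,0,0.3],[0.66,-1,0],0]
  ]
}}

```text
t: 0.7
position: [0.361, 0.316, 0.2565]
ee_rot: [[0.945, 0.001, 0.328], [-0.328, 0.001, 0.945], [0.0, -1.0, 0.001]]
force: [-0.1, -0.0, -0.5]
opening: 0.0124
```

Emit:
{"fn": "send_rows", "kwargs": {
  "steps": [
    [[0,0,0.3],[0.66,-1,0],0],
    [[0,0,0.3],[0.66,-1,0],0],
    [[0,0,0.3],[0.66,-1,0],0],
    [[0,0,0.3],[0.66,-1,0],0],
    [[0,0,0.3],[0.66,-1,0],0]
  ]
}}

```text
t: 1.2
position: [0.493, 0.1155, 0.2561]
ee_rot: [[0.979, 0.0, 0.203], [-0.203, 0.0, 0.979], [0.0, -1.0, 0.0]]
force: [0.8, 0.7, -0.3]
opening: -0.0001
```

Emit:
{"fn": "send_rows", "kwargs": {
  "steps": [
    [[0,0,0],[0.6,-0.95,0],0],
    [[0,0,0],[0.6,-0.95,0],0],
    [[0,0,0],[0.6,-0.95,0],0],
    [[0,0,0],[0.6,-0.9,0],0],
    [[0,0,0],[0.35,-0.4,0],0]
  ]
}}

```text
t: 1.7
position: [0.6033, -0.0517, 0.2551]
ee_rot: [[0.979, -0.001, 0.206], [-0.206, -0.0, 0.979], [-0.001, -1.0, -0.001]]
force: [0.8, 0.7, -0.0]
opening: -0.0003
```

```bash
python3 - <<'E'
from h import *
print(arm.get_obs()["position"])
import cv2
h_=cams()
crop("top",340,120,110,80,7,"pics/t1.png"); crop("side",340,140,100,100,6,"pics/s1.png")
E
```

```text
[ 0.60331988 -0.05170074  0.25511172]
```

View pics/t1.png

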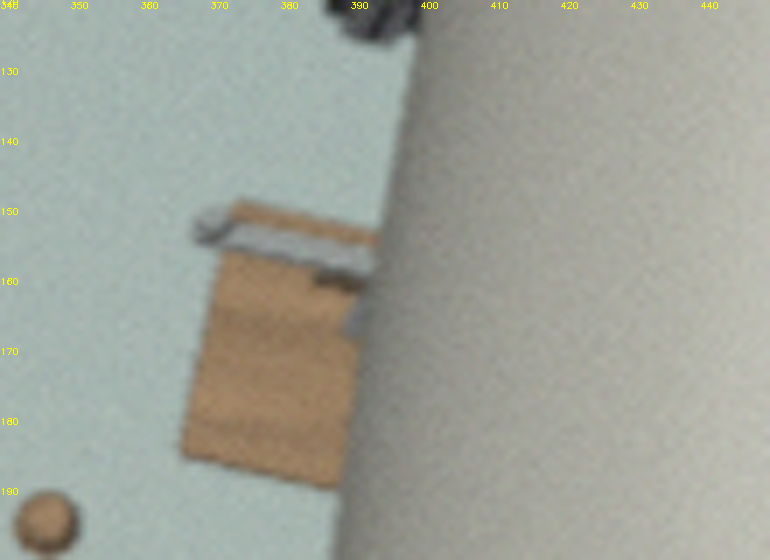

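View pics/s1.png

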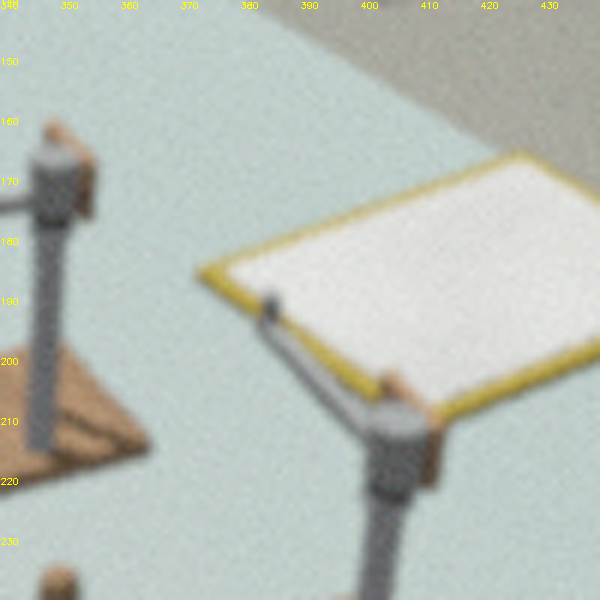

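Emit:
{"fn": "send_rows", "kwargs": {
  "steps": [
    [[0,0,0],[0,0,-0.9],0],
    [[0,0,0],[0,0,-0.8],0],
    [[0,0,0],[0,0,-0.7],0],
    [[0,0,0],[0,0,-0.5],0],
    [[0,0,0],[0,0,-0.42],0]
  ]
}}

```text
t: 2.3
position: [0.6013, -0.0476, 0.1219]
ee_rot: [[0.979, -0.001, 0.203], [-0.203, 0.0, 0.979], [-0.001, -1.0, -0.0]]
force: [0.7, 0.4, -0.0]
opening: -0.0001
```

```bash
cat >> h.py <<'E'
def fpos(ax,th,r,off):
    return np.array(ax)+r*np.array([np.cos(th),np.sin(th)])-off*np.array([-np.sin(th),np.cos(th)])
E
python3 - <<'E'
from h import *
ax=(.5666,-.1189); p=np.array([.6013,-.0476])
print((fpos(ax,1.38,.072,.0165)-p)/.04)
t=1.38; q=fpos(ax,t,.072,.0165)
for i in range(17):
    t2=1.38+np.radians(5)*(i+1); q2=fpos(ax,t2,.072,.0165); print(i,round(t2,3),((q2-q)/.04).round(3),q2.round(4)); q=q2
E
```

```text
[-0.12113192 -0.09339049]
0 1.467 [-0.15   0.059] [ 0.5905 -0.049 ]
1 1.555 [-0.155  0.045] [ 0.5843 -0.0472]
2 1.642 [-0.158  0.032] [ 0.578  -0.0459]
3 1.729 [-0.16   0.018] [ 0.5715 -0.0452]
4 1.816 [-0.161  0.004] [ 0.5651 -0.045 ]
5 1.904 [-0.161 -0.01 ] [ 0.5587 -0.0455]
6 1.991 [-0.159 -0.024] [ 0.5523 -0.0464]
7 2.078 [-0.157 -0.038] [ 0.546 -0.048]
8 2.165 [-0.153 -0.052] [ 0.5399 -0.05  ]
9 2.253 [-0.148 -0.065] [ 0.534  -0.0526]
10 2.34 [-0.141 -0.077] [ 0.5284 -0.0557]
11 2.427 [-0.134 -0.089] [ 0.523  -0.0593]
12 2.514 [-0.126 -0.101] [ 0.518  -0.0633]
13 2.602 [-0.117 -0.111] [ 0.5133 -0.0677]
14 2.689 [-0.106 -0.121] [ 0.5091 -0.0726]
15 2.776 [-0.095 -0.13 ] [ 0.5052 -0.0778]
16 2.864 [-0.084 -0.138] [ 0.5019 -0.0833]
```

Emit:
{"fn": "send_rows", "kwargs": {
  "steps": [
    [[0,0,0.17],[-0.12,-0.09,0],0],
    [[0,0,1],[-0.15,0.06,0],0],
    [[0,0,1],[-0.155,0.045,0],0],
    [[0,0,1],[-0.16,0.03,0],0],
    [[0,0,1],[-0.16,0.02,0],0]
  ]
}}

```text
t: 2.8
position: [0.572, -0.0456, 0.1247]
ee_rot: [[0.987, 0.001, -0.163], [0.163, -0.0, 0.987], [0.001, -1.0, -0.0]]
force: [-0.8, -0.7, 0.1]
opening: -0.0002
```

Emit:
{"fn": "send_rows", "kwargs": {
  "steps": [
    [[0,0,1],[-0.16,0,0],0],
    [[0,0,1],[-0.16,-0.01,0],0],
    [[0,0,1],[-0.16,-0.025,0],0],
    [[0,0,1],[-0.157,-0.04,0],0],
    [[0,0,1],[-0.153,-0.05,0],0]
  ]
}}

```text
t: 3.3
position: [0.5404, -0.0507, 0.1247]
ee_rot: [[0.825, 0.001, -0.565], [0.565, -0.0, 0.825], [0.001, -1.0, -0.001]]
force: [-0.4, -0.2, -0.2]
opening: 0.0
```

```bash
python3 - <<'E'
from h import *
cams()
crop("side",300,140,130,110,6,"pics/s2.png")
print(proj("side",[.5404,-.0507,.125]))
E
```

```text
[[375.01415211 210.1807731 ]]
```

View pics/s2.png

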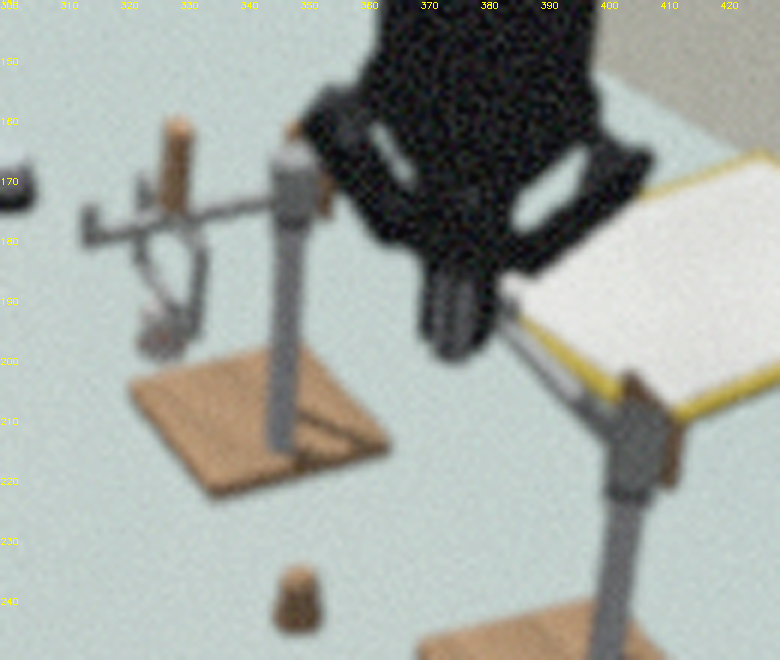

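```bash
python3 - <<'E'
from h import *
cams()
o=arm.get_obs(); print(o["position"],o["t"],o["opening"],o["force"])
p=o["position"]
for z in(0,.02,.03,.04,.054+.019): print(z,proj("side",p+[0,0,z]),proj("top",p+[0,0,z]))
cv2.imwrite("pics/t2.png",C["top"]["pixels"][...,::-1])
p=np.array([.235,.497,.199])
print(proj("side",p),proj("top",p),proj("side",p+[0,0,.013]),proj("side",p+[0,0,.073]))
import pickle
D=pickle.load(open("cam.pkl","rb"))
C["side"]["pixels"]=D["side"]["pixels"];C["top"]["pixels"]=D["top"]["pixels"]
crop("side",100,50,80,80,7,"pics/s00.png");crop("top",0,290,120,80,6,"pics/t00.png")
E
```

```text
[ 0.54099562 -0.05081982  0.12428971] 3.5 0.00014725790966634104 [-0.38313716  0.28219184 -0.22794658]
0 [[375.23172328 210.38515508]] [[378.06396887 175.31843663]]
0.02 [[375.96199539 202.96235536]] [[379.5582645  173.23180947]]
0.03 [[376.33324292 199.18915043]] [[380.32867483 172.15590903]]
0.04 [[376.70865672 195.37381678]] [[381.11524013 171.05737517]]
0.073 [[377.97798303 182.47524782]] [[383.83207999 167.2624143 ]]
[[157.39870921 122.17719634]] [[ 87.06393007 326.68138655]] [[156.49310707 117.64466949]] [[152.16813638  96.00351241]]
```

View pics/s00.png

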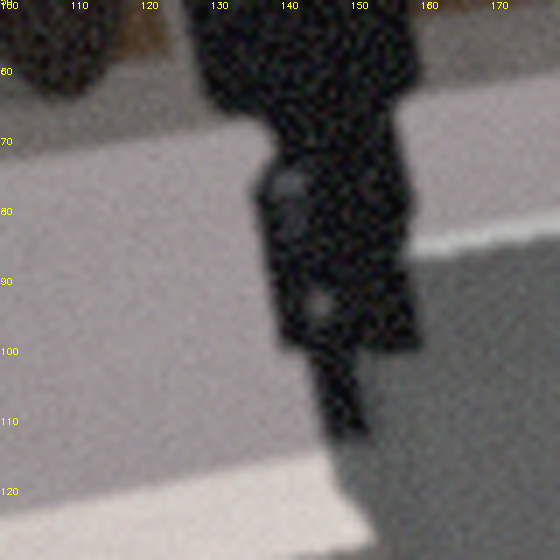

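View pics/t2.png

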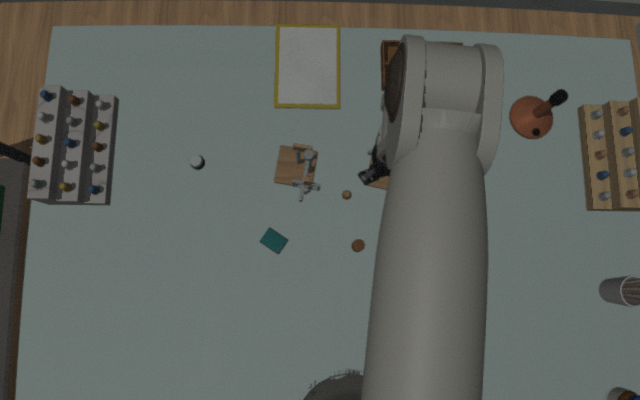

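View pics/t00.png

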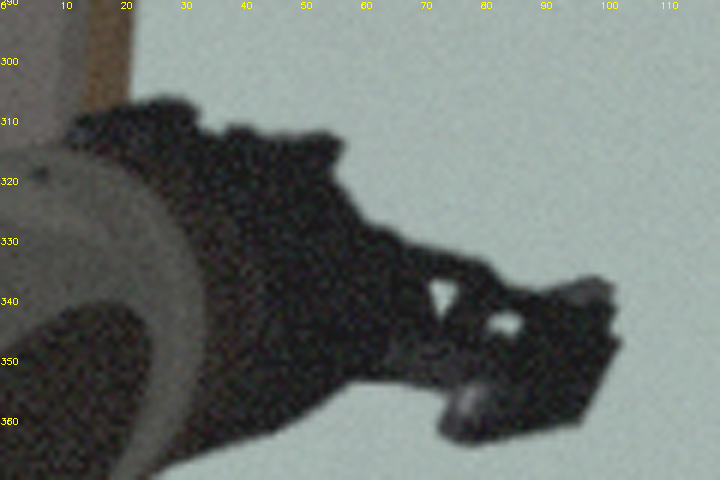

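```bash
python3 - <<'E'
from h import *
import h;h.load()
print(tri((98,347),(148.5,111.5)))
print(atz("side",(149,111.5),.213), atz("top",(98,347),.213))
h.crop("top",355,155,50,40,14,"pics/x.png")
E
python3 - <<'E'
from h import *
cams(); crop("top",350,150,50,40,14,"pics/t2c.png")
E
```

```text
(array([0.20778066, 0.45117358, 0.25211361]), np.float64(0.4383323702999178))
[0.22939256 0.54578321] [0.20129612 0.4682458 ]
```

View pics/t2c.png

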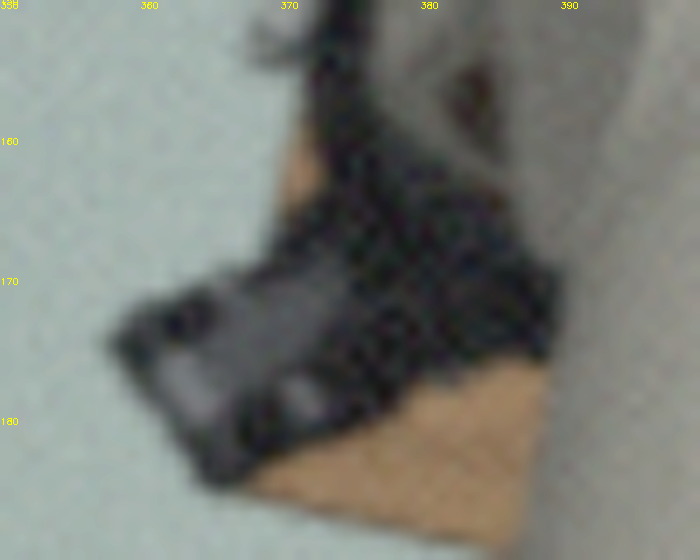

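```bash
python3 - <<'E'
from h import *
import h;h.load()
for s in(-1,1):
  for d in (.045,.057):
   for z in(.2,.213,.24):
    p=np.array([.235+s*d*.427,.497+s*d*.904,z]); print(s,d,z,proj("side",p).round(1),proj("top",p).round(1))
E
```

```text
-1 0.045 0.2 [[154.6 129. ]] [[107.9 338. ]]
-1 0.045 0.213 [[153.6 124.4]] [[104.9 338.9]]
-1 0.045 0.24 [[151.6 114.6]] [[ 98.5 340.9]]
-1 0.057 0.2 [[153.8 131. ]] [[113.6 341.1]]
-1 0.057 0.213 [[152.9 126.4]] [[110.7 342. ]]
-1 0.057 0.24 [[150.8 116.5]] [[104.4 344.1]]
1 0.045 0.2 [[159.9 115. ]] [[ 66.  315.5]]
1 0.045 0.213 [[159.  110.6]] [[ 62.5 316.1]]
1 0.045 0.24 [[157.2 101.2]] [[ 54.8 317.3]]
1 0.057 0.2 [[160.6 113.3]] [[ 60.5 312.5]]
1 0.057 0.213 [[159.7 108.9]] [[ 56.9 313. ]]
1 0.057 0.24 [[157.9  99.6]] [[ 49.1 314.1]]
```

The finger tips appear at (373,199) in the side view, while the reported TCP projects to (375,210). That puts the tips about 28 mm higher than reported, so they passed over the arm, which hasn't moved. I'll go back behind it and go lower.

Emit:
{"fn": "send_rows", "kwargs": {
  "steps": [
    [[0,0,-1],[0.17,0.03,0],0],
    [[0,0,-1],[0.17,0.03,0],0],
    [[0,0,-1],[0.17,0.03,0],0],
    [[0,0,-1],[0.17,0,0],0],
    [[0,0,-1],[0.17,0,0],0]
  ]
}}

```text
t: 4.1
position: [0.5753, -0.0472, 0.1232]
ee_rot: [[0.988, -0.0, -0.153], [0.153, 0.0, 0.988], [-0.0, -1.0, 0.0]]
force: [0.2, 0.2, 0.1]
opening: -0.0
```

Emit:
{"fn": "send_rows", "kwargs": {
  "steps": [
    [[0,0,-1],[0.17,-0.03,0],0],
    [[0,0,-1],[0.17,-0.03,0],0],
    [[0,0,-1],[0.17,-0.03,0],0],
    [[0,0,-1],[0.17,-0.04,0],0],
    [[0,0,0],[0,0,0],0]
  ]
}}

```text
t: 4.6
position: [0.6027, -0.0525, 0.1229]
ee_rot: [[0.982, -0.0, 0.191], [-0.191, 0.0, 0.982], [-0.0, -1.0, -0.0]]
force: [-0.3, 0.2, -0.0]
opening: -0.0001
```

Emit:
{"fn": "send_rows", "kwargs": {
  "steps": [
    [[0,0,0],[0,0,-0.2],0],
    [[0,0,0],[0,0,-0.2],0],
    [[0,0,0],[0,0,-0.2],0],
    [[0,0,0],[0,0,-0.15],0],
    [[0,0,0],[0,0,0],0]
  ]
}}

```text
t: 5.1
position: [0.6013, -0.0525, 0.0919]
ee_rot: [[0.982, -0.002, 0.189], [-0.189, 0.0, 0.982], [-0.002, -1.0, -0.0]]
force: [-0.7, -0.3, -0.1]
opening: 0.0001
```

```bash
python3 - <<'E'
from h import *
cams()
crop("side",330,140,110,100,7,"pics/s3.png")
p=arm.get_obs()["position"]; print(p,proj("side",p),proj("side",p+[0,0,.03]))
E
```

```text
[ 0.60191529 -0.05252136  0.09323695] [[395.0925243  213.54131502]] [[396.46388146 202.87169504]]
```

View pics/s3.png

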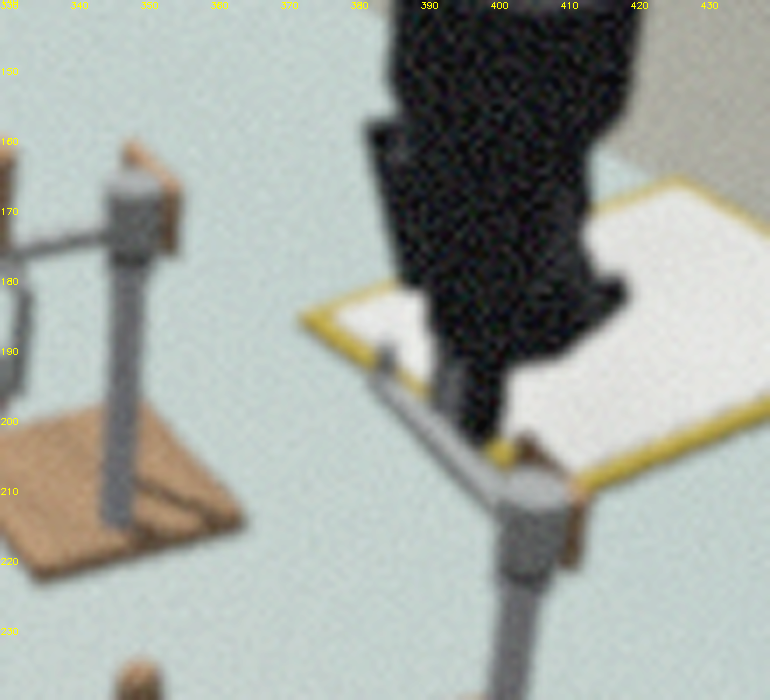

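The tip now reads about z 0.12, behind arm B at (397,203). I'll start the push again.

Emit:
{"fn": "send_rows", "kwargs": {
  "steps": [
    [[0,0,0],[-0.12,0.025,0],0],
    [[0,0,1],[-0.15,0.06,0],0],
    [[0,0,1],[-0.155,0.045,0],0],
    [[0,0,1],[-0.16,0.03,0],0],
    [[0,0,1],[-0.16,0.02,0],0]
  ]
}}

```text
t: 5.7
position: [0.5723, -0.0454, 0.0937]
ee_rot: [[0.987, 0.001, -0.162], [0.162, -0.0, 0.987], [0.001, -1.0, -0.001]]
force: [2.5, -0.7, -1.5]
opening: -0.0
```

Emit:
{"fn": "send_rows", "kwargs": {
  "steps": [
    [[0,0,1],[-0.16,0,0],0],
    [[0,0,1],[-0.16,-0.01,0],0],
    [[0,0,1],[-0.16,-0.025,0],0],
    [[0,0,1],[-0.157,-0.04,0],0],
    [[0,0,1],[-0.153,-0.05,0],0]
  ]
}}

```text
t: 6.2
position: [0.5407, -0.0502, 0.0938]
ee_rot: [[0.826, 0.002, -0.564], [0.564, 0.0, 0.826], [0.001, -1.0, -0.001]]
force: [2.5, 1.2, -1.3]
opening: 0.0001
```

Emit:
{"fn": "send_rows", "kwargs": {
  "steps": [
    [[0,0,1],[-0.148,-0.065,0],0],
    [[0,0,1],[-0.14,-0.077,0],0],
    [[0,0,1],[-0.134,-0.09,0],0],
    [[0,0,1],[-0.126,-0.1,0],0],
    [[0,0,1],[-0.117,-0.11,0],0]
  ]
}}

```text
t: 6.7
position: [0.5141, -0.0679, 0.0938]
ee_rot: [[0.51, 0.001, -0.86], [0.86, 0.0, 0.51], [0.001, -1.0, -0.001]]
force: [2.6, 1.3, -1.2]
opening: -0.0
```

```bash
python3 - <<'E'
from h import *
cams()
crop("side",330,140,110,100,7,"pics/s4.png")
p=arm.get_obs()["position"]; print(p,arm.get_obs()["force"])
E
```

```text
[ 0.51387526 -0.06823572  0.09382204] [0.65959624 1.052397   0.57423823]
```

View pics/s4.png

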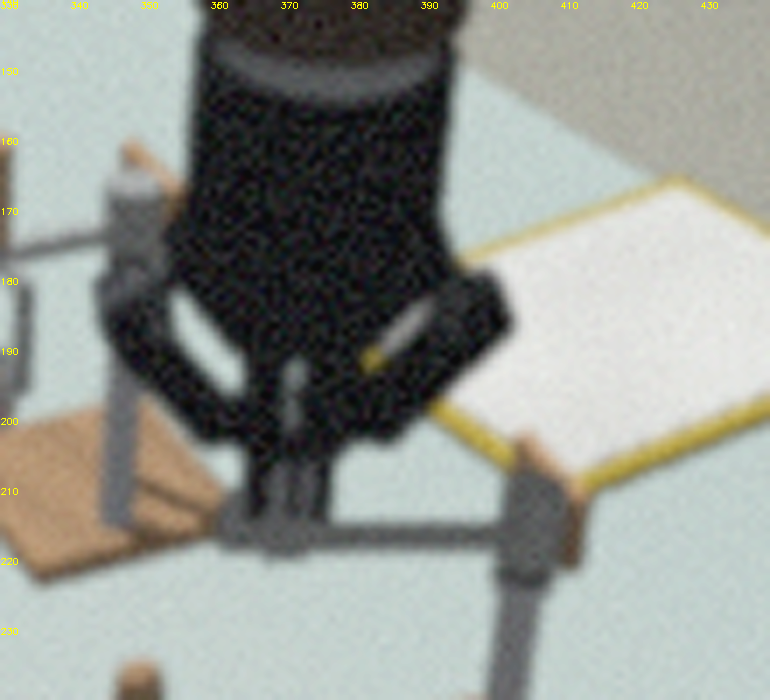

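Emit:
{"fn": "send_rows", "kwargs": {
  "steps": [
    [[0,0,1],[-0.106,-0.12,0],0],
    [[0,0,0.8],[-0.08,-0.104,0],0],
    [[0,0,0],[0,0,0],0]
  ]
}}

```text
t: 7.1
position: [0.5067, -0.077, 0.0938]
ee_rot: [[0.375, 0.001, -0.927], [0.927, 0.0, 0.375], [0.0, -1.0, -0.001]]
force: [0.3, 0.9, 0.2]
opening: 0.0003
```

Emit:
{"fn": "send_rows", "kwargs": {
  "steps": [
    [[0,0,0.24],[-0.012,-0.036,0],0],
    [[0,0,0.24],[-0.011,-0.036,0],0],
    [[0,0,0],[0,0,0],0]
  ]
}}

```text
t: 7.4
position: [0.5057, -0.0798, 0.0933]
ee_rot: [[0.334, -0.0, -0.943], [0.943, 0.0, 0.334], [0.0, -1.0, 0.0]]
force: [-0.9, 2.0, 1.6]
opening: 0.0
```

Emit:
{"fn": "send_rows", "kwargs": {
  "steps": [
    [[0,0,0.2],[-0.01,-0.036,0],0],
    [[0,0,0],[0,0,0],0]
  ]
}}

```text
t: 7.6
position: [0.5052, -0.0813, 0.0932]
ee_rot: [[0.317, -0.0, -0.948], [0.948, 0.0, 0.317], [-0.0, -1.0, 0.0]]
force: [0.2, 1.9, 0.6]
opening: 0.0003
```

Emit:
{"fn": "send_rows", "kwargs": {
  "steps": [
    [[0,0,0.2],[-0.01,-0.036,0],0],
    [[0,0,0],[0,0,0],0]
  ]
}}

```text
t: 7.8
position: [0.5048, -0.0829, 0.0932]
ee_rot: [[0.3, -0.0, -0.954], [0.954, 0.0, 0.3], [-0.0, -1.0, 0.0]]
force: [-0.7, 2.3, 0.4]
opening: 0.0003
```

Emit:
{"fn": "send_rows", "kwargs": {
  "steps": [
    [[0,0,0.16],[-0.008,-0.03,0],0],
    [[0,0,0],[0,0,0],0]
  ]
}}

```text
t: 8.0
position: [0.5045, -0.0841, 0.0932]
ee_rot: [[0.287, -0.0, -0.958], [0.958, 0.0, 0.287], [-0.0, -1.0, 0.0]]
force: [-1.3, 3.0, -0.6]
opening: -0.0001
```

Emit:
{"fn": "send_rows", "kwargs": {
  "steps": [
    [[0,0,0.16],[-0.008,-0.03,0],0],
    [[0,0,0],[0,0,0],0]
  ]
}}

```text
t: 8.2
position: [0.5042, -0.0853, 0.0932]
ee_rot: [[0.274, -0.0, -0.962], [0.962, 0.0, 0.274], [-0.0, -1.0, 0.0]]
force: [-1.7, 2.6, -0.3]
opening: -0.0002
```

Emit:
{"fn": "send_rows", "kwargs": {
  "steps": [
    [[0,0,0.16],[-0.008,-0.03,0],0],
    [[0,0,0],[0,0,0],0]
  ]
}}

```text
t: 8.4
position: [0.5039, -0.0865, 0.0932]
ee_rot: [[0.26, -0.0, -0.966], [0.966, 0.0, 0.26], [-0.0, -1.0, 0.0]]
force: [-0.8, 1.9, -0.8]
opening: -0.0001
```

Emit:
{"fn": "send_rows", "kwargs": {
  "steps": [
    [[0,0,0.16],[-0.008,-0.03,0],0],
    [[0,0,0],[0,0,0],0]
  ]
}}

```text
t: 8.6
position: [0.5036, -0.0877, 0.0933]
ee_rot: [[0.247, -0.0, -0.969], [0.969, -0.0, 0.247], [-0.0, -1.0, 0.0]]
force: [-0.6, 1.9, -0.3]
opening: -0.0002
```

Emit:
{"fn": "send_rows", "kwargs": {
  "steps": [
    [[0,0,0.16],[-0.007,-0.03,0],0],
    [[0,0,0],[0,0,0],0]
  ]
}}

```text
t: 8.8
position: [0.5033, -0.0887, 0.0933]
ee_rot: [[0.233, -0.0, -0.973], [0.973, 0.0, 0.233], [0.0, -1.0, 0.0]]
force: [-1.3, 4.0, 0.5]
opening: -0.0001
```

Emit:
{"fn": "send_rows", "kwargs": {
  "steps": [
    [[0,0,0.16],[-0.007,-0.03,0],0],
    [[0,0,0],[0,0,0],0]
  ]
}}

```text
t: 9.0
position: [0.503, -0.0894, 0.0933]
ee_rot: [[0.219, -0.0, -0.976], [0.976, 0.001, 0.219], [0.001, -1.0, 0.0]]
force: [-1.3, 7.1, 0.7]
opening: -0.0005
```

Emit:
{"fn": "send_rows", "kwargs": {
  "steps": [
    [[0,0,0.16],[-0.007,-0.03,0],0],
    [[0,0,0],[0,0,0],0]
  ]
}}

```text
t: 9.2
position: [0.5027, -0.0901, 0.0933]
ee_rot: [[0.205, -0.0, -0.979], [0.979, 0.002, 0.205], [0.002, -1.0, 0.001]]
force: [-1.5, 10.0, 1.4]
opening: -0.0001
```

Emit:
{"fn": "send_rows", "kwargs": {
  "steps": [
    [[0,0,0],[-0.003,-0.01,0],0],
    [[0,0,0],[0,0,0],0],
    [[0,0,0],[0,0,0],0]
  ]
}}

```text
t: 9.5
position: [0.5026, -0.0902, 0.0933]
ee_rot: [[0.205, 0.0, -0.979], [0.979, 0.003, 0.205], [0.003, -1.0, 0.001]]
force: [-0.6, 10.7, 0.8]
opening: -0.0001
```

Emit:
{"fn": "send_rows", "kwargs": {
  "steps": [
    [[0,0,0],[0,0,0],0],
    [[0,0,0],[0,0,0],0],
    [[0,0,0],[0,0,0],0],
    [[0,0,0],[0,0,0],0]
  ]
}}

```text
t: 9.9
position: [0.5027, -0.0902, 0.0933]
ee_rot: [[0.205, 0.0, -0.979], [0.979, 0.003, 0.205], [0.003, -1.0, 0.0]]
force: [-1.1, 11.7, 0.3]
opening: -0.0001
```

Emit:
{"fn": "send_rows", "kwargs": {
  "steps": [
    [[0,0,0],[0.03,0.1,0],0],
    [[0,0,0],[0.1,0.35,0],0],
    [[0,0,0],[0,0.2,0.7],0],
    [[0,0,0],[0,0,1],0],
    [[0,0,0],[0,0,1],30]
  ]
}}

```text
t: 10.4
position: [0.5079, -0.065, 0.2024]
ee_rot: [[0.206, -0.0, -0.979], [0.979, -0.001, 0.206], [-0.001, -1.0, 0.0]]
force: [1.3, -0.0, 0.2]
opening: 0.0135
```

Emit:
{"fn": "send_rows", "kwargs": {
  "steps": [
    [[0,0,0],[0,0.3,1],30],
    [[0,0,0],[0,0.8,0.4],30],
    [[0,0,0],[0,0.8,0],30]
  ]
}}

```text
t: 10.7
position: [0.5092, 0.0112, 0.2605]
ee_rot: [[0.208, 0.005, -0.978], [0.978, -0.001, 0.208], [0.0, -1.0, -0.005]]
force: [0.7, 0.3, -0.3]
opening: 0.0299
```

```bash
python3 - <<'E'
from h import *
cams()
o=arm.get_obs(); print(o["position"],o["force"],o["opening"],o["ee_rot"][:,2])
crop("side",300,130,130,100,6,"pics/s5.png"); cv2.imwrite("pics/t5.png",C["top"]["pixels"][...,::-1])
for z in(0,.03):print(proj("side",o["position"]+[0,0,z]))
E
```

```text
[0.50851554 0.01336739 0.25808169] [ 0.94648018  0.52551583 -0.45110048] 0.029945062856700407 [-0.97907553  0.20348797 -0.00193666]
[[349.21245898 148.96153457]]
[[349.91211762 136.1768875 ]]
```

View pics/s5.png

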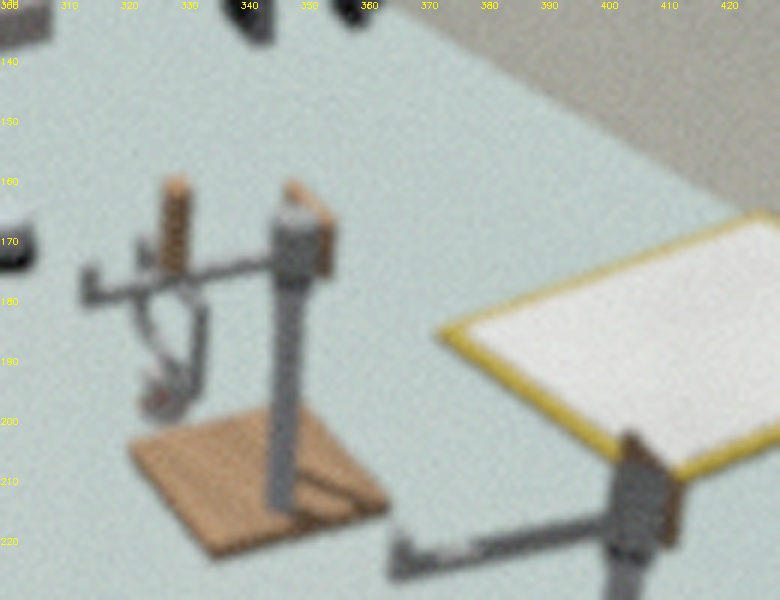

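View pics/t5.png

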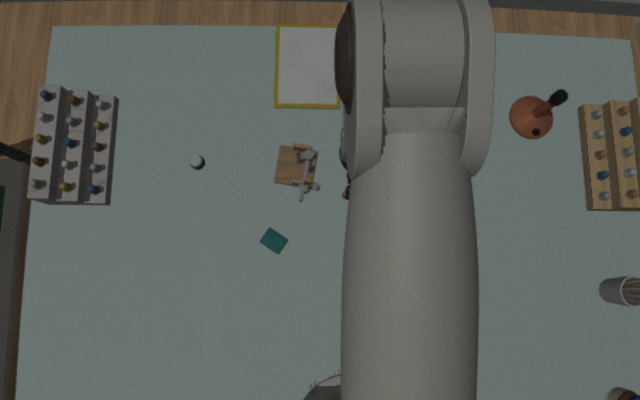

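```bash
python3 - <<'E'
from h import *
import h
crop_=h.crop
cams()
print("thimble",tri((302.8,190),(326.6,195.2)))
for z in(.154,.156): 
    l=atz("side",(366.3,218),z); d=l-np.array([.5666,-.1189]); print(l,np.hypot(*d),np.arctan2(d[1],d[0]))
a=atz("top",(292.6,178.9),.1526);b=atz("top",(302.3,180.5),.1505);d=a-b;print(d,np.arctan2(-d[0],d[1]))
g=tri((308.6,179.2),(329.1,159.8));print(g)
h.crop("side",305,150,50,55,12,"pics/s5a.png")
h.crop("top",285,140,50,60,12,"pics/t5a.png")
E
```

```text
thimble (array([0.5156544 , 0.10509567, 0.08619084]), np.float64(0.4074065167986305))
[ 0.47960903 -0.09347384] 0.09063067261471347 2.8572287848559004
[ 0.47780174 -0.09554491] 0.0918182495292388 2.884404547729081
[0.0025843 0.0194407] -0.13215781329319792
(array([0.51569941, 0.09421398, 0.19200457]), np.float64(0.6504062827622761))
```

View pics/s5a.png

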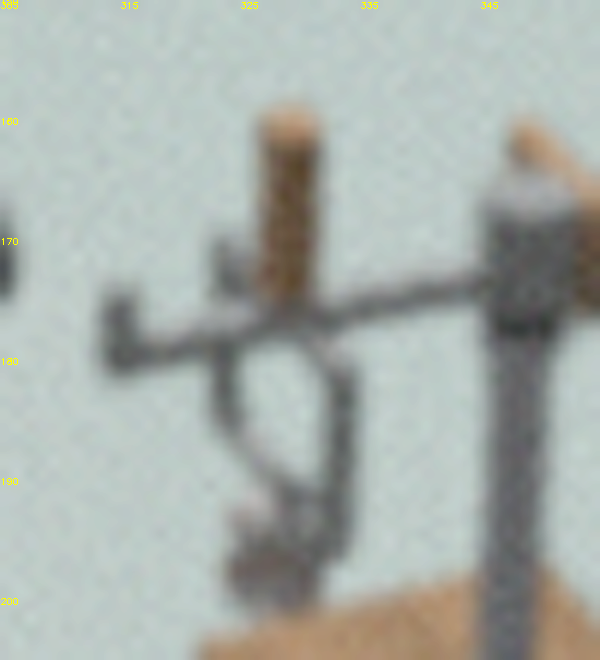

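View pics/t5a.png

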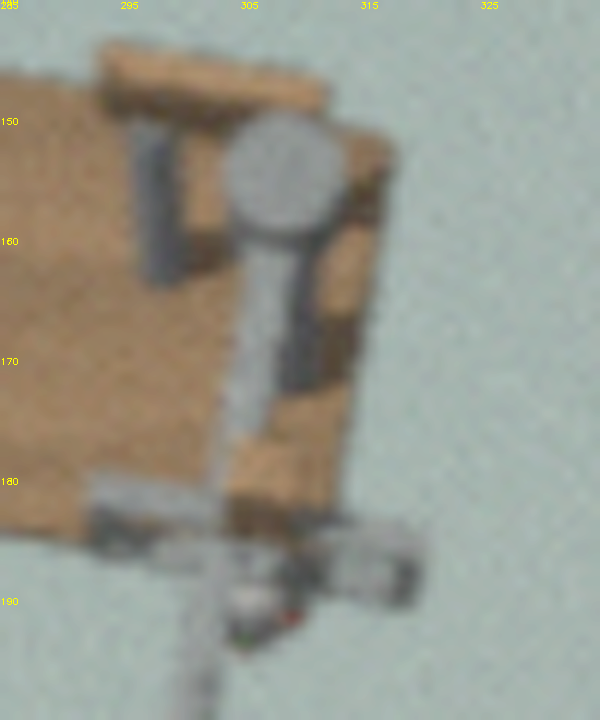

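Emit:
{"fn": "send_rows", "kwargs": {
  "steps": [
    [[0,0,0.1],[0.06,0.7,0],30],
    [[0,0,0.1],[0.06,0.7,0],30],
    [[0,0,0.1],[0.06,0.5,0],30],
    [[0,0,0.1],[0.01,0.15,0],30],
    [[0,0,0],[0,0,0],30]
  ]
}}

```text
t: 11.4
position: [0.5156, 0.0923, 0.257]
ee_rot: [[0.171, -0.0, -0.985], [0.985, -0.0, 0.171], [-0.001, -1.0, 0.0]]
force: [-0.3, 0.1, -0.2]
opening: 0.0297
```

```bash
python3 - <<'E'
from h import *
cams()
o=arm.get_obs(); print(o["position"],o["force"],o["opening"],o["ee_rot"][:,2])
crop("side",290,90,80,115,6,"pics/s6.png")
for z in(0,.03):print(proj("side",o["position"]+[0,0,z]))
E
```

```text
[0.51549509 0.09154699 0.25720188] [0.25811278 0.1174195  0.39423235] 0.029926014573857178 [-9.84961847e-01  1.72771989e-01  1.96816261e-05]
[[331.06893687 134.82129359]]
[[331.42996305 122.54548792]]
```

View pics/s6.png

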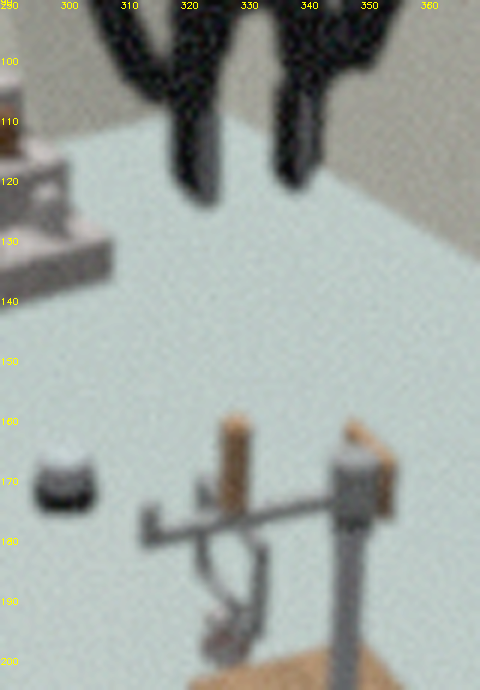

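Emit:
{"fn": "send_rows", "kwargs": {
  "steps": [
    [[0,0,0],[0,0.05,-0.8],30],
    [[0,0,0],[0,0.05,-0.8],30],
    [[0,0,0],[0,0,-0.6],30],
    [[0,0,0],[0,0,-0.3],30],
    [[0,0,0],[0,0,0],30]
  ]
}}

```text
t: 12.0
position: [0.5148, 0.0955, 0.1561]
ee_rot: [[0.173, -0.002, -0.985], [0.985, -0.001, 0.173], [-0.001, -1.0, 0.002]]
force: [0.2, 0.1, 0.4]
opening: 0.0301
```

```bash
python3 - <<'E'
from h import *
cams()
o=arm.get_obs(); print(o["position"],o["force"],o["opening"],o["ee_rot"][:,2])
crop("side",290,120,80,90,7,"pics/s7.png")
crop("top",275,140,70,65,9,"pics/t7.png")
E
```

```text
[0.51581822 0.09599424 0.15848447] [ 0.37634183  0.51518997 -0.58119036] 0.03046776439854673 [-0.9849639   0.17275624 -0.00117938]
```

View pics/s7.png

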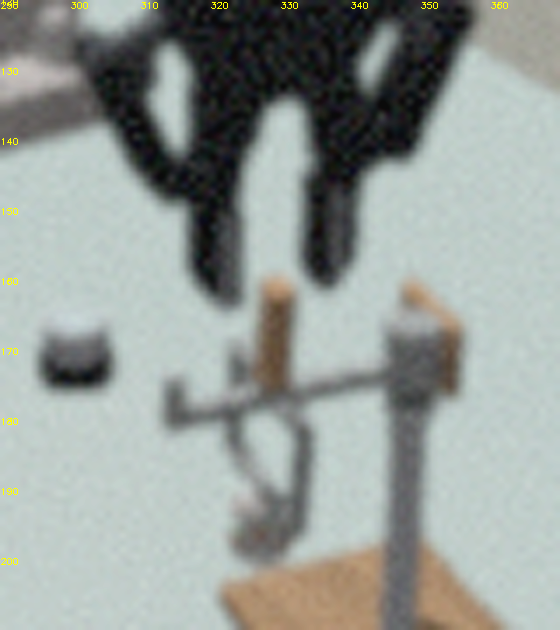

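View pics/t7.png

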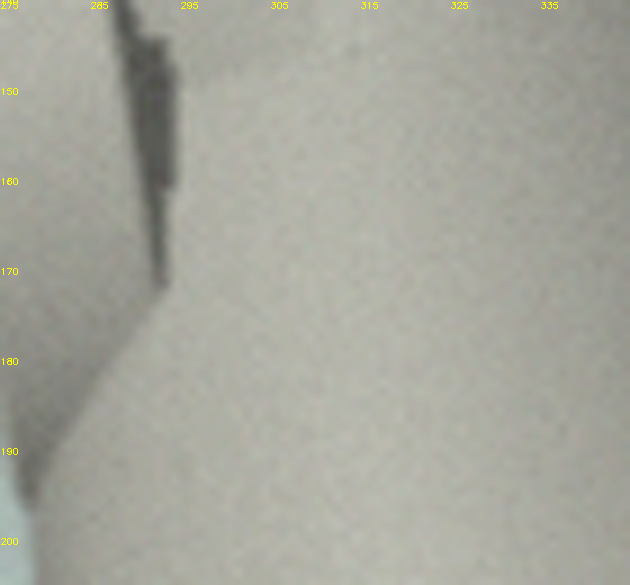

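Emit:
{"fn": "send_rows", "kwargs": {
  "steps": [
    [[0,0,0],[0,0,-0.3],30],
    [[0,0,0],[0,0,-0.3],30],
    [[0,0,0],[0,0,-0.15],30],
    [[0,0,0],[0,0,0],20],
    [[0,0,0],[0,0,0],14]
  ]
}}

```text
t: 12.6
position: [0.5154, 0.0964, 0.1273]
ee_rot: [[0.172, -0.0, -0.985], [0.985, -0.0, 0.172], [-0.0, -1.0, 0.0]]
force: [0.8, -0.1, -0.1]
opening: 0.014
```

```bash
python3 - <<'E'
from h import *
cams()
o=arm.get_obs(); print(o["position"],o["force"],o["opening"],o["ee_rot"][:,2])
crop("side",290,120,80,90,7,"pics/s8.png")
E
```

```text
[0.51565019 0.09648518 0.12769788] [ 0.79889307 -0.12140925  0.12528082] 0.014169167728133055 [-9.85103726e-01  1.71960288e-01 -5.54444032e-04]
```

View pics/s8.png

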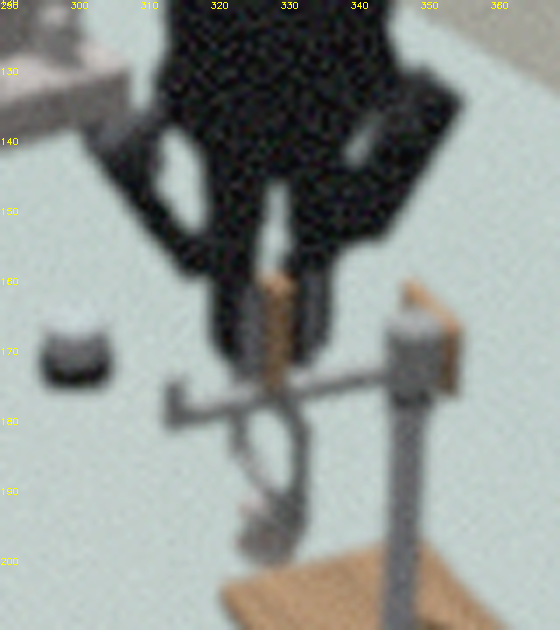

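The grip at (329,165) sits centred between the pads. Closing.

Emit:
{"fn": "send_rows", "kwargs": {
  "steps": [
    [[0,0,0],[0,0,0],11],
    [[0,0,0],[0,0,0],9],
    [[0,0,0],[0,0,0],4],
    [[0,0,0],[0,0,0],4]
  ]
}}

```text
t: 13.1
position: [0.5156, 0.0965, 0.1276]
ee_rot: [[0.172, 0.001, -0.985], [0.985, 0.0, 0.172], [0.0, -1.0, -0.001]]
force: [0.4, 0.4, 1.1]
opening: 0.0088
```

Emit:
{"fn": "send_rows", "kwargs": {
  "steps": [
    [[0,0,0],[0,0,0.15],4],
    [[0,0,0],[0,0,0.2],4],
    [[0,0,0],[0,0,0.15],4],
    [[0,0,0],[0,0,0],4]
  ]
}}

```text
t: 13.5
position: [0.516, 0.0965, 0.1486]
ee_rot: [[0.172, 0.002, -0.985], [0.985, 0.0, 0.172], [0.001, -1.0, -0.002]]
force: [0.0, 0.2, -1.0]
opening: 0.0091
```

```bash
python3 - <<'E'
from h import *
cams()
o=arm.get_obs(); print(o["position"],o["force"],o["opening"],o["ee_rot"][:,2])
crop("side",295,120,70,90,8,"pics/s9.png")
E
```

```text
[0.51558961 0.0964658  0.14743143] [ 0.01061827  0.17303635 -1.25926485] 0.008711967991048475 [-9.85090136e-01  1.72038779e-01 -2.88346819e-04]
```

View pics/s9.png

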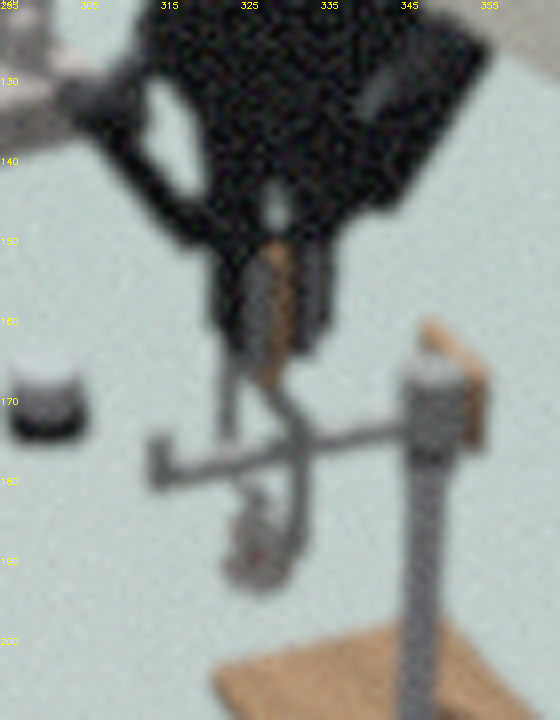

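Emit:
{"fn": "send_rows", "kwargs": {
  "steps": [
    [[0,0,0],[-0.3,0.045,0],4],
    [[0,0,0],[-0.4,0.06,0],4],
    [[0,0,0],[-0.4,0.06,0],4],
    [[0,0,0],[-0.4,0.06,0],4],
    [[0,0,0],[-0.2,0.03,0],4]
  ]
}}

```text
t: 14.1
position: [0.4458, 0.1068, 0.1472]
ee_rot: [[0.172, -0.0, -0.985], [0.985, 0.0, 0.172], [-0.0, -1.0, 0.0]]
force: [0.6, -0.3, -0.6]
opening: 0.0091
```

```bash
python3 - <<'E'
from h import *
cams()
o=arm.get_obs(); print(o["position"],o["force"],o["opening"],o["ee_rot"][:,2])
crop("side",275,120,80,90,8,"pics/s10.png")
crop("top",250,140,80,70,8,"pics/t10.png")
E
```

```text
[0.44658369 0.1067695  0.14748016] [ 0.37687992 -1.19323651 -0.86738067] 0.00920330107492603 [-9.85184450e-01  1.71497695e-01 -3.75109832e-04]
```

View pics/s10.png

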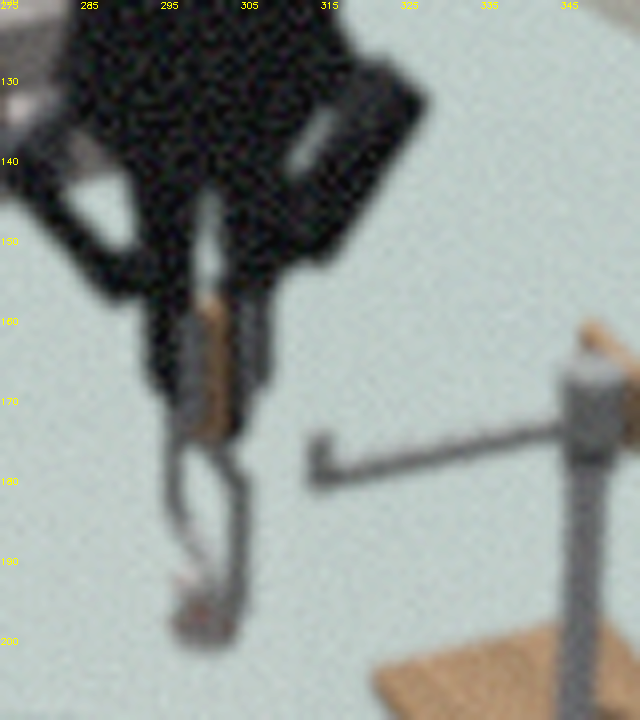

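View pics/t10.png

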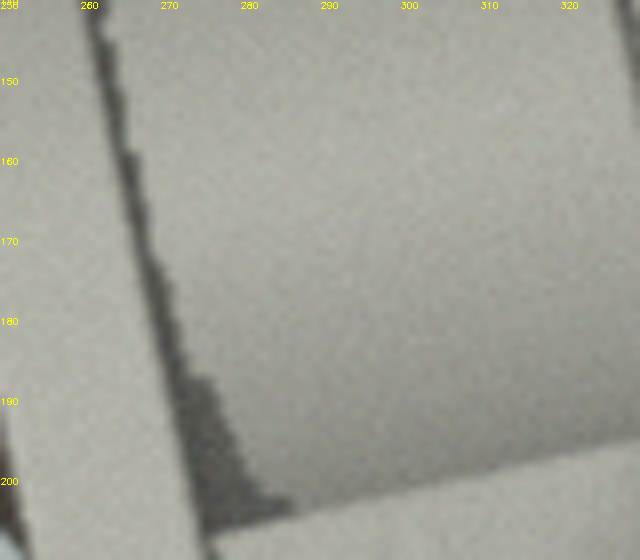

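```bash
python3 - <<'E'
from h import *
cams()
cv2.imwrite("pics/t11.png",C["top"]["pixels"][...,::-1])
crop("top",360,140,80,70,8,"pics/t11c.png")
crop("side",355,190,65,80,8,"pics/s11c.png")
E
```

```text
(no output)
```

View pics/t11c.png

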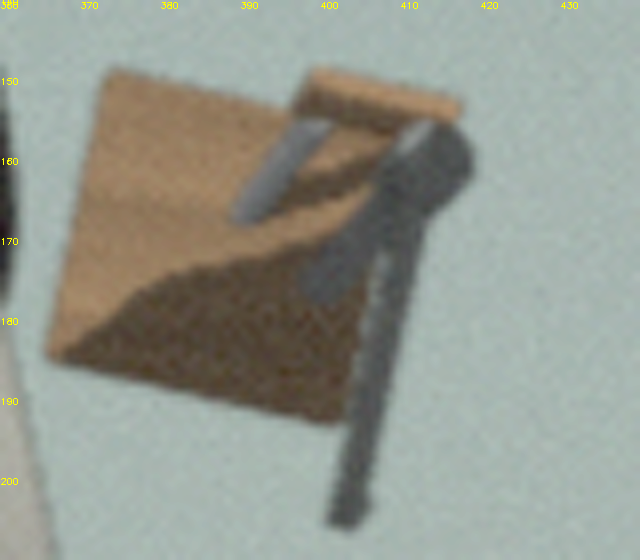

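View pics/s11c.png

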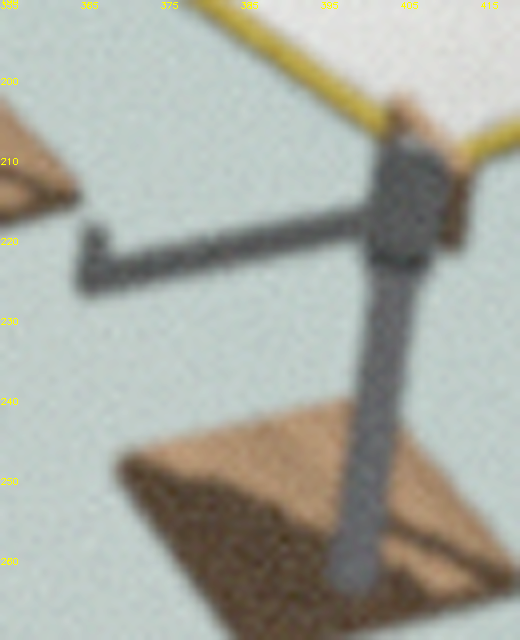

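```bash
python3 - <<'E'
from h import *
cams()
ax=np.array([.5666,-.1189])
x,r=tri((403.3,202.6),(366.4,218.2)); d=x[:2]-ax; print(x,r,np.hypot(*d),np.arctan2(d[1],d[0]))
# bar centreline in top: 
a=atz("top",(408.6,175),.144); b=atz("top",(404,199),.144); d=b-a; print(a,b,np.arctan2(d[1],d[0]))
x,r=tri((413.6,159.8),(405.4,209.6));print(x,r)
o=arm.get_obs();print(o["position"],o["t"])
E
```

```text
[ 0.47873773 -0.09569201  0.15537026] 0.2828310928674682 0.09087568212385363 2.8833501058418514
[ 0.53827569 -0.11056998] [ 0.48844261 -0.09997785] 2.9321572794206627
[ 0.56591873 -0.11789004  0.15758402] 0.5701410095377355
[0.4478661  0.10658388 0.14717134] 14.4
```

Emit:
{"fn": "send_rows", "kwargs": {
  "steps": [
    [[0,0,0],[0,-0.4,0],4],
    [[0,0,-0.2],[0,-0.7,0],4],
    [[0,0,-0.2],[0,-0.8,0],4],
    [[0,0,-0.2],[0,-0.8,0],4],
    [[0,0,-0.2],[0,-0.8,0],4]
  ]
}}

```text
t: 14.9
position: [0.4477, -0.0348, 0.1471]
ee_rot: [[0.241, -0.0, -0.971], [0.971, -0.0, 0.241], [-0.0, -1.0, 0.0]]
force: [0.4, -0.1, -0.7]
opening: 0.0089
```

Emit:
{"fn": "send_rows", "kwargs": {
  "steps": [
    [[0,0,0],[0,-0.7,0],4],
    [[0,0,0],[0,-0.45,0],4],
    [[0,0,0],[0,-0.2,0],4],
    [[0,0,0],[0,0,0],4]
  ]
}}

```text
t: 15.3
position: [0.4476, -0.0881, 0.147]
ee_rot: [[0.242, -0.0, -0.97], [0.97, 0.0, 0.242], [0.0, -1.0, 0.0]]
force: [-0.4, 0.2, -0.7]
opening: 0.0088
```

```bash
python3 - <<'E'
from h import *
cams()
o=arm.get_obs(); print(o["position"],o["force"],o["opening"],o["ee_rot"][:,2],o["t"])
crop("side",330,160,80,90,8,"pics/s12.png")
E
```

```text
[ 0.44757603 -0.08694117  0.14714584] [-0.21227497 -0.58172026 -0.72615973] 0.009167930675741318 [-9.70673783e-01  2.40400239e-01  3.64353833e-04] 15.4
```

View pics/s12.png

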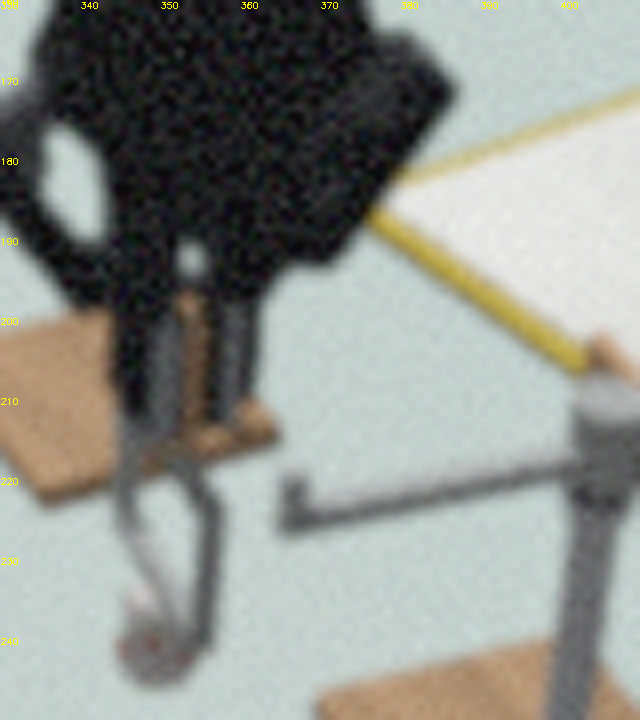

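```bash
python3 - <<'E'
from h import *
from scipy.spatial.transform import Rotation as R
cams()
P=np.array([[0,0,-.055],[0,-.029,.003],[0,-.029,-.039],[0,.029,.003],[0,0,.006]])
obs={0:(349.,240.),1:(356.2,221.3),2:(354.8,240.2)}
def m(p):
    M=R.from_euler("ZX",[-.24,p[3]]).as_matrix(); return P@M.T+p[:3]
def f(p):
    q=proj("side",m(p)); e=[q[i]-obs[i] for i in obs]
    return np.r_[np.ravel(e),(p[2]-.164)/.001,((p[:2]-[.4476,-.0870])/[.001,.004])]
s=least_squares(f,[.4476,-.087,.164,0]);print(s.x,s.fun.round(2));print(proj("side",m(s.x)).round(1))
E
```

```text
[ 0.44678317 -0.08155415  0.16370483 -0.11048816] [ 1.07 -0.87 -0.2   0.58  0.94 -0.41 -0.3  -0.82  1.36]
[[350.1 239.1]
 [356.  221.9]
 [355.7 239.8]
 [344.8 208.6]
 [350.3 213.8]]
```

Emit:
{"fn": "send_rows", "kwargs": {
  "steps": [
    [[0,0,0],[0.2,-0.055,0],4],
    [[0,0,0],[0.3,-0.08,0],4],
    [[0,0,0],[0.3,-0.08,0],4],
    [[0,0,0],[0.1,-0.03,0],4],
    [[0,0,0],[0,0,0],4]
  ]
}}

```text
t: 16.0
position: [0.484, -0.0973, 0.1468]
ee_rot: [[0.24, -0.001, -0.971], [0.971, 0.0, 0.24], [-0.0, -1.0, 0.001]]
force: [0.0, -0.2, -0.5]
opening: 0.0086
```

```bash
python3 - <<'E'
from h import *
cams()
o=arm.get_obs(); print(o["position"],o["force"],o["opening"],o["ee_rot"][:,2],o["t"])
crop("side",330,160,80,90,8,"pics/s13.png")
E
```

```text
[ 0.48337248 -0.09717547  0.14706254] [-0.61130456  0.30778342 -0.31761272] 0.009140742162624732 [-9.70673266e-01  2.40401392e-01  7.62814211e-04] 16.1
```

View pics/s13.png

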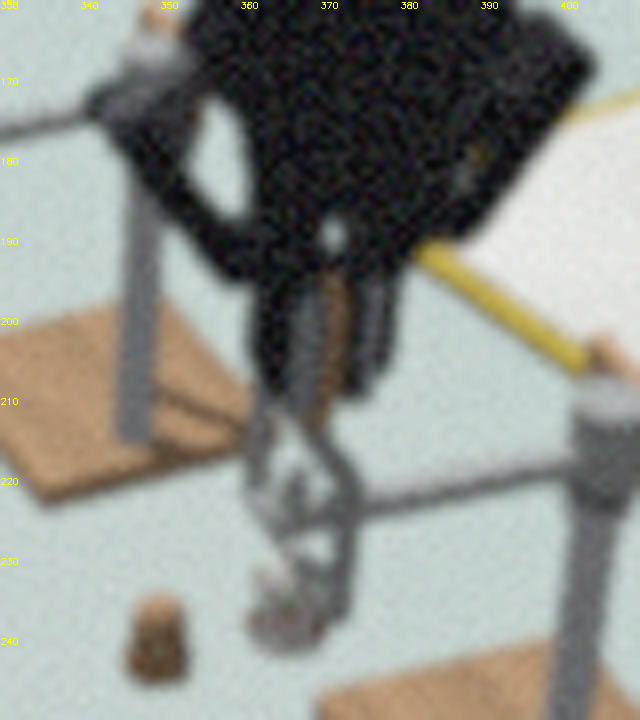

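Emit:
{"fn": "send_rows", "kwargs": {
  "steps": [
    [[0,0,0],[0.25,-0.06,0],4],
    [[0,0,0],[0.3,-0.07,0],4],
    [[0,0,0],[0.18,-0.045,0],4],
    [[0,0,0],[0,0,0],4]
  ]
}}

```text
t: 16.5
position: [0.5136, -0.1044, 0.1468]
ee_rot: [[0.24, -0.001, -0.971], [0.971, 0.0, 0.24], [-0.0, -1.0, 0.001]]
force: [0.1, -0.3, 0.2]
opening: 0.009
```

Emit:
{"fn": "send_rows", "kwargs": {
  "steps": [
    [[0,0,0],[0,0,-0.2],4],
    [[0,0,0],[0,0,-0.15],4],
    [[0,0,0],[0,0,-0.05],4],
    [[0,0,0],[0,0,-0.05],4],
    [[0,0,0],[0,0,0],4]
  ]
}}

```text
t: 17.0
position: [0.5124, -0.1041, 0.1291]
ee_rot: [[0.24, -0.0, -0.971], [0.971, 0.0, 0.24], [-0.0, -1.0, 0.0]]
force: [0.8, -0.4, -0.7]
opening: 0.0093
```

```bash
python3 - <<'E'
from h import *
cams()
o=arm.get_obs(); print(o["position"],o["force"],o["opening"],o["ee_rot"][:,2],o["t"])
crop("side",340,160,80,90,8,"pics/s14.png")
E
```

```text
[ 0.51264739 -0.10417524  0.12950687] [-0.98003064 -0.37261781 -0.12982153] 0.008911327053171618 [-9.70693781e-01  2.40319522e-01 -3.31255952e-04] 17.1
```

View pics/s14.png

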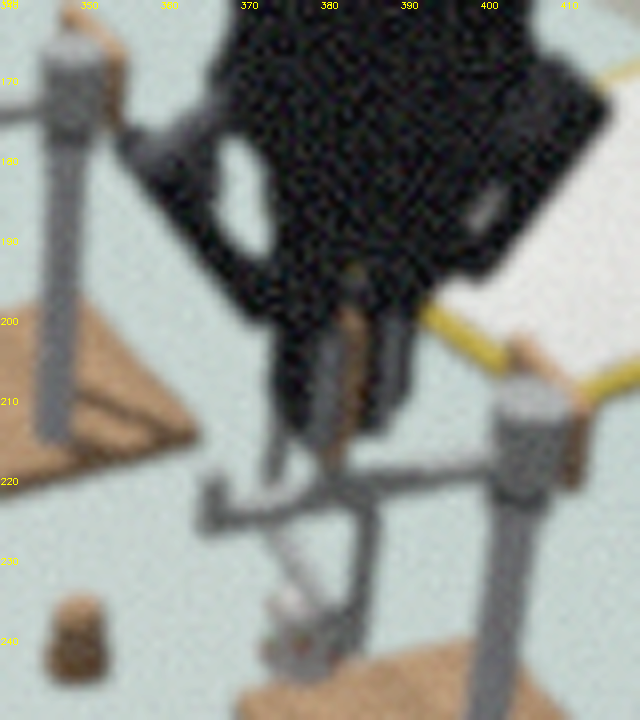

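Emit:
{"fn": "send_rows", "kwargs": {
  "steps": [
    [[0,0,0],[0,0,-0.025],4],
    [[0,0,0],[0,0,-0.015],4],
    [[0,0,0],[0,0,0],4]
  ]
}}

```text
t: 17.4
position: [0.5128, -0.1042, 0.128]
ee_rot: [[0.24, 0.0, -0.971], [0.971, -0.0, 0.24], [0.0, -1.0, -0.0]]
force: [-0.3, 0.8, 0.4]
opening: 0.009
```

Emit:
{"fn": "send_rows", "kwargs": {
  "steps": [
    [[0,0,0],[0,0,0],12],
    [[0,0,0],[0,0,0],16],
    [[0,0,0],[0,0,0],24],
    [[0,0,0],[0,0,0],28]
  ]
}}

```text
t: 17.8
position: [0.5126, -0.1042, 0.1276]
ee_rot: [[0.24, -0.0, -0.971], [0.971, 0.0, 0.24], [-0.0, -1.0, 0.0]]
force: [-0.3, -0.1, 0.5]
opening: 0.0281
```

```bash
python3 - <<'E'
from h import *
cams()
o=arm.get_obs(); print(o["position"],o["force"],o["opening"],o["ee_rot"][:,2],o["t"])
crop("side",340,160,80,90,8,"pics/s15.png")
E
```

```text
[ 0.51266914 -0.10418899  0.12766476] [ 0.46327637 -0.07817155  0.00791688] 0.02788223170655192 [-9.70694992e-01  2.40314860e-01  8.78549236e-06] 17.9
```

View pics/s15.png

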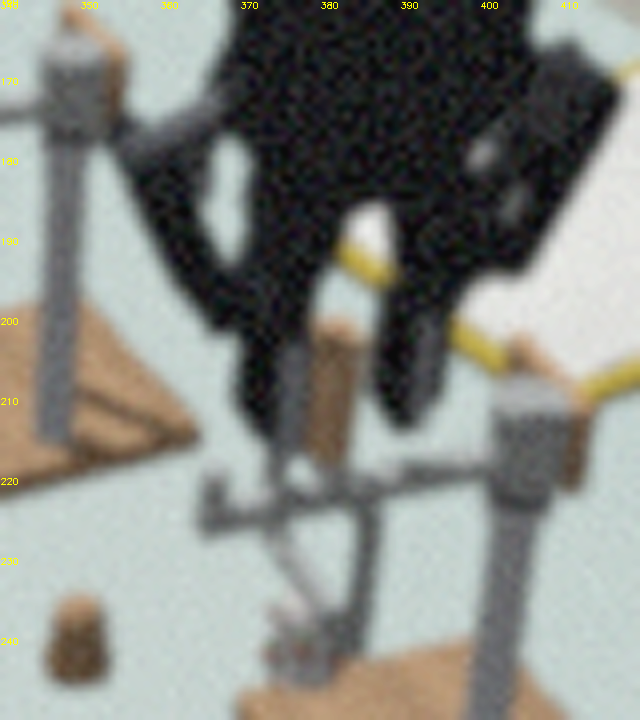

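Emit:
{"fn": "send_rows", "kwargs": {
  "steps": [
    [[0,0,0],[-0.05,0.012,0],34],
    [[0,0,0],[0,0,0.3],34],
    [[0,0,0],[0,0,0.6],34],
    [[0,0,0],[0,0,0.9],34],
    [[0,0,0],[0,0,0.9],34]
  ]
}}

```text
t: 18.4
position: [0.5102, -0.1036, 0.2377]
ee_rot: [[0.24, 0.0, -0.971], [0.971, -0.0, 0.24], [-0.0, -1.0, -0.0]]
force: [0.6, 0.1, 0.3]
opening: 0.0341
```

Emit:
{"fn": "send_rows", "kwargs": {
  "steps": [
    [[0,0,0],[0,0,0.6],0],
    [[0,0,-0.6],[0,0.4,0],0]
  ]
}}

```text
t: 18.6
position: [0.5116, -0.0887, 0.2643]
ee_rot: [[0.293, 0.006, -0.956], [0.956, -0.001, 0.293], [0.0, -1.0, -0.006]]
force: [0.2, -0.4, -0.1]
opening: 0.0056
```

```bash
python3 - <<'E'
from h import *
cams()
o=arm.get_obs(); print(o["position"],o["force"],o["opening"],o["ee_rot"][:,2],o["t"])
crop("side",345,180,70,90,8,"pics/s16.png")
E
```

```text
[ 0.51102378 -0.08688317  0.26144253] [-0.82440139  0.26213417 -0.18572104] -0.00023496539696279435 [-0.95668403  0.29111935 -0.00227831] 18.7
```

View pics/s16.png

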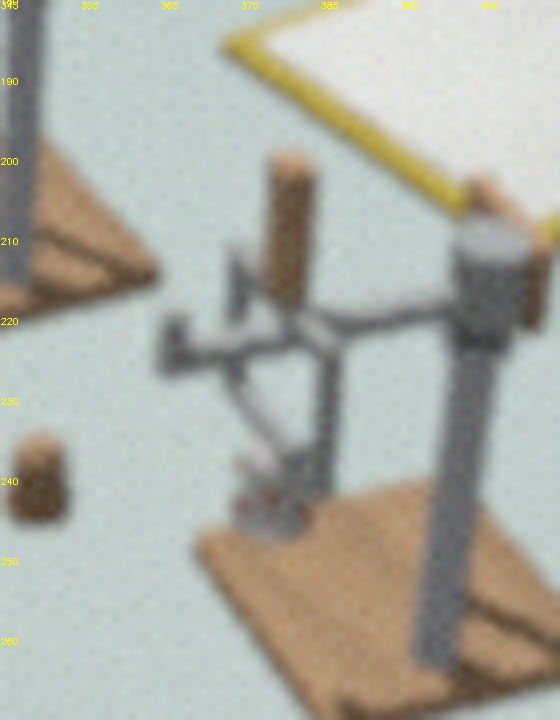

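Emit:
{"fn": "send_rows", "kwargs": {
  "steps": [
    [[0,0,0.3],[-0.06,0.7,0],0],
    [[0,0,0.35],[-0.06,0.9,0],0],
    [[0,0,0.35],[-0.06,0.9,0],0],
    [[0,0,0.35],[-0.06,0.9,0],0],
    [[0,0,0.31],[-0.05,0.75,0],0]
  ]
}}

```text
t: 19.2
position: [0.4986, 0.0796, 0.2598]
ee_rot: [[0.147, -0.0, -0.989], [0.989, -0.0, 0.147], [-0.0, -1.0, 0.0]]
force: [0.0, -0.5, -1.4]
opening: -0.0001
```

Emit:
{"fn": "send_rows", "kwargs": {
  "steps": [
    [[0,0,0],[0,0,-0.5],0],
    [[0,0,0],[0,0,-0.8],0],
    [[0,0,0],[0,0,-0.8],0],
    [[0,0,0],[0,0,-0.4],0],
    [[0,0,0],[0,0,0],0]
  ]
}}

```text
t: 19.7
position: [0.4977, 0.0779, 0.1573]
ee_rot: [[0.149, -0.004, -0.989], [0.989, -0.001, 0.149], [-0.001, -1.0, 0.004]]
force: [0.5, -0.7, 0.9]
opening: -0.0003
```

```bash
python3 - <<'E'
from h import *
cams()
o=arm.get_obs(); print(o["position"],o["force"],o["opening"],o["ee_rot"][:,0],o["t"])
crop("side",290,120,90,100,7,"pics/s17.png")
E
```

```text
[0.49901457 0.07808605 0.16032649] [-0.27161341 -0.26627967 -0.08106222] -0.00014566863872628324 [ 1.49061730e-01  9.88827888e-01 -8.94872707e-05] 19.8
```

View pics/s17.png

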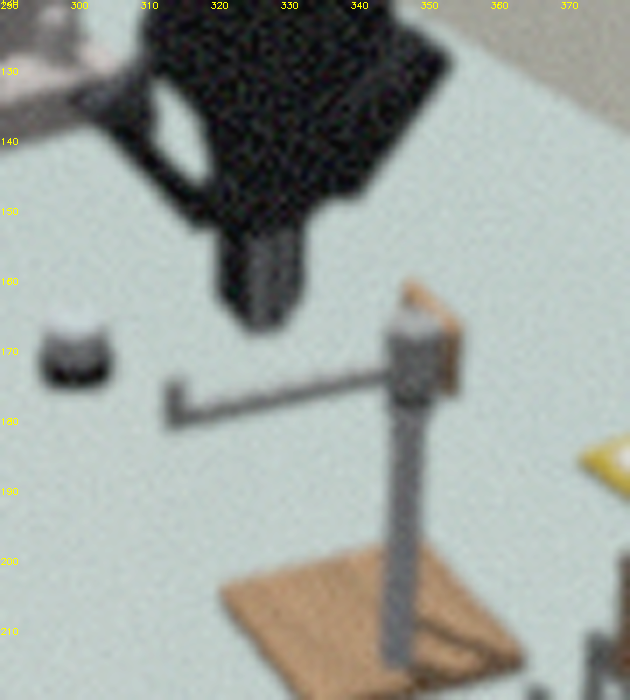

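Emit:
{"fn": "send_rows", "kwargs": {
  "steps": [
    [[0,0,0],[0,0,-0.5],0],
    [[0,0,0],[0,0,-0.6],0],
    [[0,0,0],[0,0,-0.4],0],
    [[0,0,0],[0,0,-0.15],0],
    [[0,0,0],[0,0,0],0]
  ]
}}

```text
t: 20.3
position: [0.4993, 0.0782, 0.0943]
ee_rot: [[0.149, 0.0, -0.989], [0.989, 0.0, 0.149], [0.0, -1.0, -0.0]]
force: [0.4, -0.8, 1.4]
opening: 0.0001
```

```bash
python3 - <<'E'
from h import *
o=arm.get_obs(); p=o["position"];print(p,o["force"])
ax=np.array([.5747,.0951])
def fp(th,r=.072,off=.0165): return ax+r*np.array([np.cos(th),np.sin(th)])-off*np.array([np.sin(th),-np.cos(th)])
q=fp(2.99);print((q-p[:2])/.04)
for i in range(18):
    t=2.99-np.radians(5)*(i+1); q2=fp(t);print(i,round(t,3),((q2-q)/.04).round(3),q2.round(4));q=q2
E
```

```text
[0.49929212 0.07824591 0.09429612] [ 0.43553046 -0.82954874  1.4138225 ]
[0.04354704 0.28540574]
0 2.903 [-0.005  0.161] [0.5008 0.0961]
1 2.815 [0.009 0.161] [0.5012 0.1025]
2 2.728 [0.023 0.159] [0.5021 0.1089]
3 2.641 [0.037 0.157] [0.5036 0.1152]
4 2.554 [0.051 0.153] [0.5056 0.1213]
5 2.466 [0.064 0.148] [0.5082 0.1272]
6 2.379 [0.076 0.142] [0.5112 0.1329]
7 2.292 [0.088 0.135] [0.5148 0.1383]
8 2.205 [0.1   0.126] [0.5188 0.1433]
9 2.117 [0.11  0.117] [0.5232 0.148 ]
10 2.03 [0.12  0.107] [0.528  0.1523]
11 1.943 [0.129 0.096] [0.5332 0.1562]
12 1.856 [0.137 0.085] [0.5386 0.1596]
13 1.768 [0.144 0.072] [0.5444 0.1625]
14 1.681 [0.15 0.06] [0.5504 0.1648]
15 1.594 [0.154 0.046] [0.5566 0.1667]
16 1.506 [0.158 0.033] [0.5629 0.168 ]
17 1.419 [0.16  0.019] [0.5693 0.1688]
```

Emit:
{"fn": "send_rows", "kwargs": {
  "steps": [
    [[0,0,0],[0.04,0.18,0],0],
    [[0,0,0],[0,0.1,0],0],
    [[0,0,-0.5],[0,0.08,0],0],
    [[0,0,-0.5],[0,0.08,0],0],
    [[0,0,-1],[0.009,0.16,0],0]
  ]
}}

```text
t: 20.8
position: [0.5014, 0.1025, 0.0947]
ee_rot: [[0.321, 0.001, -0.947], [0.947, -0.0, 0.321], [-0.0, -1.0, -0.001]]
force: [-0.5, -2.2, 1.0]
opening: 0.0002
```

Emit:
{"fn": "send_rows", "kwargs": {
  "steps": [
    [[0,0,-1],[0.023,0.16,0],0],
    [[0,0,-1],[0.037,0.157,0],0],
    [[0,0,-1],[0.05,0.153,0],0],
    [[0,0,-1],[0.064,0.148,0],0],
    [[0,0,-1],[0.076,0.142,0],0]
  ]
}}

```text
t: 21.3
position: [0.5112, 0.1333, 0.0947]
ee_rot: [[0.692, 0.001, -0.722], [0.722, -0.0, 0.692], [0.0, -1.0, -0.001]]
force: [-1.8, -1.9, 1.3]
opening: -0.0
```

Emit:
{"fn": "send_rows", "kwargs": {
  "steps": [
    [[0,0,-1],[0.088,0.135,0],0],
    [[0,0,-1],[0.1,0.126,0],0],
    [[0,0,-1],[0.11,0.117,0],0],
    [[0,0,-1],[0.12,0.107,0],0],
    [[0,0,-1],[0.129,0.096,0],0]
  ]
}}

```text
t: 21.8
position: [0.533, 0.1568, 0.0946]
ee_rot: [[0.932, 0.0, -0.362], [0.362, 0.0, 0.932], [0.0, -1.0, 0.0]]
force: [-2.3, -0.1, 1.5]
opening: 0.0002
```

```bash
python3 - <<'E'
from h import *
cams()
o=arm.get_obs(); print(o["position"],o["force"],o["opening"],o["ee_rot"][:,0],o["t"])
crop("side",290,120,90,100,7,"pics/s18.png")
E
```

```text
[0.53337252 0.1568057  0.09432723] [-1.3295803  -0.88058153  0.16745194] 0.00018625579254921535 [9.31261192e-01 3.64351529e-01 7.45865369e-04] 21.9
```

View pics/s18.png

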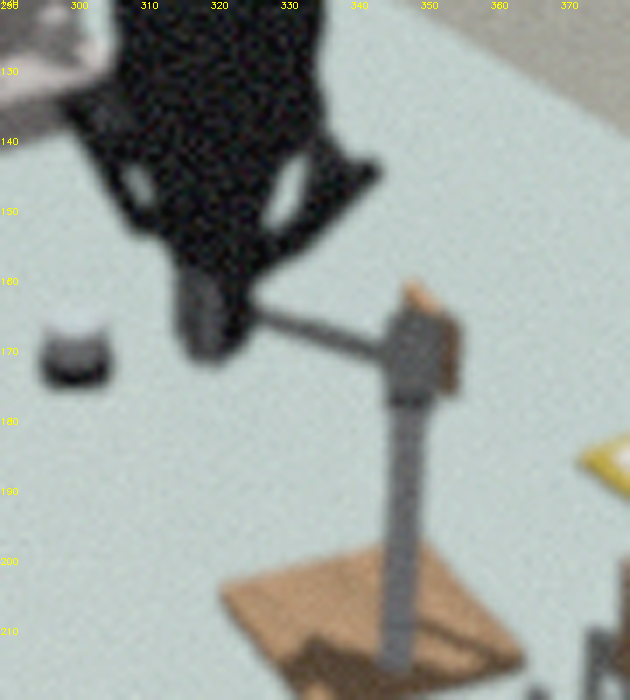

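Emit:
{"fn": "send_rows", "kwargs": {
  "steps": [
    [[0,0,-1],[0.137,0.085,0],0],
    [[0,0,-1],[0.144,0.072,0],0],
    [[0,0,-0.8],[0.12,0.05,0],0],
    [[0,0,0],[0,0,0],0]
  ]
}}

```text
t: 22.3
position: [0.5491, 0.1647, 0.094]
ee_rot: [[0.991, 0.0, -0.13], [0.13, 0.0, 0.991], [0.0, -1.0, 0.0]]
force: [-1.2, -0.1, 1.0]
opening: -0.0002
```

Emit:
{"fn": "send_rows", "kwargs": {
  "steps": [
    [[0,0,-0.4],[0.06,0.02,0],0],
    [[0,0,-0.4],[0.06,0.018,0],0],
    [[0,0,0],[0,0,0],0]
  ]
}}

```text
t: 22.6
position: [0.5536, 0.1659, 0.0939]
ee_rot: [[0.998, -0.0, -0.062], [0.062, 0.0, 0.998], [0.0, -1.0, 0.0]]
force: [-1.6, 1.2, -0.0]
opening: 0.0001
```

Emit:
{"fn": "send_rows", "kwargs": {
  "steps": [
    [[0,0,-0.24],[0.038,0.01,0],0],
    [[0,0,0],[0,0,0],0]
  ]
}}

```text
t: 22.8
position: [0.5552, 0.1662, 0.0938]
ee_rot: [[0.999, 0.0, -0.039], [0.039, 0.0, 0.999], [0.0, -1.0, 0.0]]
force: [-2.2, 0.7, 1.3]
opening: 0.0004
```

Emit:
{"fn": "send_rows", "kwargs": {
  "steps": [
    [[0,0,-0.24],[0.038,0.009,0],0],
    [[0,0,0],[0,0,0],0]
  ]
}}

```text
t: 23.0
position: [0.5569, 0.1665, 0.0937]
ee_rot: [[1.0, 0.0, -0.017], [0.017, 0.0, 1.0], [0.0, -1.0, 0.0]]
force: [-2.7, 0.4, 1.0]
opening: -0.0002
```

Emit:
{"fn": "send_rows", "kwargs": {
  "steps": [
    [[0,0,-0.24],[0.038,0.009,0],0],
    [[0,0,0],[0,0,0],0]
  ]
}}

```text
t: 23.2
position: [0.5585, 0.1669, 0.0937]
ee_rot: [[1.0, 0.0, 0.004], [-0.004, -0.0, 1.0], [0.0, -1.0, -0.0]]
force: [-1.4, -0.1, 1.3]
opening: 0.0001
```

Emit:
{"fn": "send_rows", "kwargs": {
  "steps": [
    [[0,0,-0.2],[0.032,0.007,0],0],
    [[0,0,0],[0,0,0],0]
  ]
}}

```text
t: 23.4
position: [0.5597, 0.1671, 0.0936]
ee_rot: [[1.0, 0.0, 0.022], [-0.022, -0.0, 1.0], [0.0, -1.0, -0.0]]
force: [-1.0, 1.3, 1.0]
opening: -0.0001
```

Emit:
{"fn": "send_rows", "kwargs": {
  "steps": [
    [[0,0,-0.2],[0.032,0.007,0],0],
    [[0,0,0],[0,0,0],0]
  ]
}}

```text
t: 23.6
position: [0.561, 0.1674, 0.0937]
ee_rot: [[0.999, 0.0, 0.039], [-0.039, -0.0, 0.999], [0.0, -1.0, -0.0]]
force: [-1.2, 1.2, 1.0]
opening: -0.0002
```

Emit:
{"fn": "send_rows", "kwargs": {
  "steps": [
    [[0,0,-0.2],[0.032,0.007,0],0],
    [[0,0,0],[0,0,0],0]
  ]
}}

```text
t: 23.8
position: [0.5623, 0.1677, 0.0937]
ee_rot: [[0.998, 0.0, 0.057], [-0.057, -0.0, 0.998], [0.0, -1.0, -0.0]]
force: [-1.7, 1.0, 0.7]
opening: 0.0004
```

Emit:
{"fn": "send_rows", "kwargs": {
  "steps": [
    [[0,0,-0.2],[0.032,0.006,0],0],
    [[0,0,0],[0,0,0],0]
  ]
}}

```text
t: 24.0
position: [0.5635, 0.1679, 0.0937]
ee_rot: [[0.997, 0.0, 0.074], [-0.074, -0.0, 0.997], [0.0, -1.0, -0.0]]
force: [-1.6, 0.6, 1.2]
opening: -0.0002
```

Emit:
{"fn": "send_rows", "kwargs": {
  "steps": [
    [[0,0,-0.16],[0.03,0.005,0],0],
    [[0,0,0],[0,0,0],0]
  ]
}}

```text
t: 24.2
position: [0.5647, 0.1681, 0.0936]
ee_rot: [[0.996, 0.0, 0.088], [-0.088, -0.0, 0.996], [0.0, -1.0, -0.0]]
force: [-1.7, -0.0, 0.5]
opening: -0.0001
```

Emit:
{"fn": "send_rows", "kwargs": {
  "steps": [
    [[0,0,-0.16],[0.03,0.005,0],0],
    [[0,0,0],[0,0,0],0]
  ]
}}

```text
t: 24.4
position: [0.5659, 0.1683, 0.0937]
ee_rot: [[0.995, 0.0, 0.102], [-0.102, -0.0, 0.995], [0.0, -1.0, -0.0]]
force: [-2.1, -0.0, 0.5]
opening: 0.0001
```

Emit:
{"fn": "send_rows", "kwargs": {
  "steps": [
    [[0,0,-0.16],[0.03,0.004,0],0],
    [[0,0,0],[0,0,0],0]
  ]
}}

```text
t: 24.6
position: [0.5671, 0.1685, 0.0937]
ee_rot: [[0.993, 0.0, 0.116], [-0.116, -0.0, 0.993], [0.0, -1.0, -0.0]]
force: [-1.7, -0.5, 0.8]
opening: -0.0002
```

Emit:
{"fn": "send_rows", "kwargs": {
  "steps": [
    [[0,0,-0.16],[0.03,0.004,0],0],
    [[0,0,0],[0,0,0],0]
  ]
}}

```text
t: 24.8
position: [0.5683, 0.1686, 0.0936]
ee_rot: [[0.992, -0.0, 0.13], [-0.13, -0.0, 0.992], [0.0, -1.0, -0.0]]
force: [-2.3, -0.1, 0.2]
opening: 0.0001
```

Emit:
{"fn": "send_rows", "kwargs": {
  "steps": [
    [[0,0,-0.16],[0.03,0.004,0],0],
    [[0,0,0],[0,0,0],0]
  ]
}}

```text
t: 25.0
position: [0.5695, 0.1687, 0.0937]
ee_rot: [[0.99, -0.0, 0.144], [-0.144, -0.0, 0.99], [0.0, -1.0, -0.0]]
force: [-2.2, -1.3, 1.0]
opening: 0.0003
```

Emit:
{"fn": "send_rows", "kwargs": {
  "steps": [
    [[0,0,-0.14],[0.027,0.003,0],0],
    [[0,0,0],[0,0,0],0]
  ]
}}

```text
t: 25.2
position: [0.5706, 0.1689, 0.0936]
ee_rot: [[0.988, -0.0, 0.155], [-0.155, -0.0, 0.988], [-0.0, -1.0, -0.0]]
force: [-1.5, -0.6, 0.5]
opening: -0.0
```

Emit:
{"fn": "send_rows", "kwargs": {
  "steps": [
    [[0,0,-0.14],[0.027,0.003,0],0],
    [[0,0,0],[0,0,0],0]
  ]
}}

```text
t: 25.4
position: [0.5717, 0.169, 0.0936]
ee_rot: [[0.986, -0.0, 0.168], [-0.168, -0.0, 0.986], [-0.0, -1.0, -0.0]]
force: [-1.7, -1.1, 0.4]
opening: 0.0001
```

Emit:
{"fn": "send_rows", "kwargs": {
  "steps": [
    [[0,0,-0.14],[0.027,0.002,0],0],
    [[0,0,0],[0,0,0],0]
  ]
}}

```text
t: 25.6
position: [0.5728, 0.1691, 0.0936]
ee_rot: [[0.984, 0.0, 0.18], [-0.18, -0.0, 0.984], [0.0, -1.0, -0.0]]
force: [-2.6, 0.0, 0.6]
opening: -0.0002
```

```bash
python3 - <<'E'
from h import *
cams()
crop("side",300,110,80,90,8,"pics/s19.png")
E
```

```text
(no output)
```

View pics/s19.png

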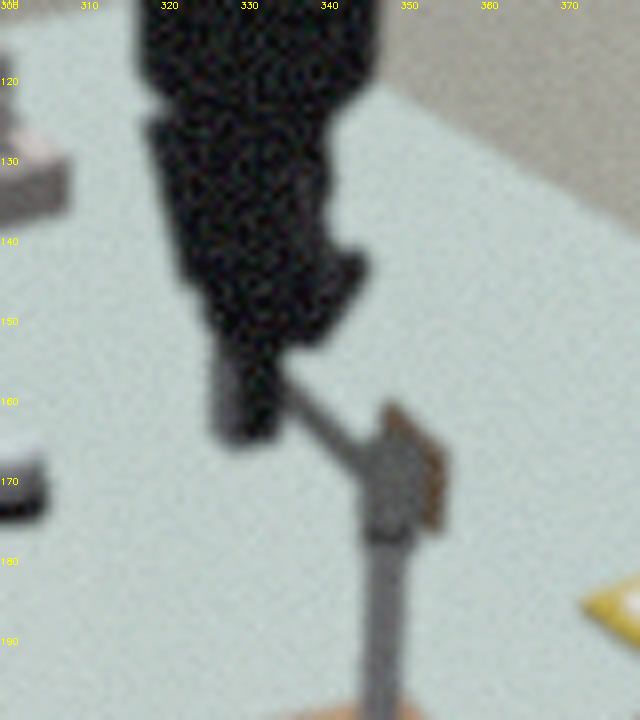

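Emit:
{"fn": "send_rows", "kwargs": {
  "steps": [
    [[0,0,-0.13],[0.025,0.002,0],0],
    [[0,0,0],[0,0,0],0]
  ]
}}

```text
t: 25.9
position: [0.5735, 0.1692, 0.0936]
ee_rot: [[0.982, -0.0, 0.191], [-0.191, -0.0, 0.982], [-0.0, -1.0, -0.0]]
force: [-4.0, -0.7, 0.4]
opening: -0.0002
```

Emit:
{"fn": "send_rows", "kwargs": {
  "steps": [
    [[0,0,-0.13],[0.025,0.001,0],0],
    [[0,0,0],[0,0,0],0]
  ]
}}

```text
t: 26.1
position: [0.5742, 0.1693, 0.0936]
ee_rot: [[0.979, -0.001, 0.202], [-0.202, 0.0, 0.979], [-0.001, -1.0, -0.0]]
force: [-6.0, -0.5, 1.3]
opening: 0.0
```

Emit:
{"fn": "send_rows", "kwargs": {
  "steps": [
    [[0,0,-0.13],[0.025,0.001,0],0],
    [[0,0,0],[0,0,0],0]
  ]
}}

```text
t: 26.3
position: [0.5748, 0.1694, 0.0935]
ee_rot: [[0.977, -0.002, 0.213], [-0.213, 0.0, 0.977], [-0.002, -1.0, -0.0]]
force: [-8.0, -0.5, 1.7]
opening: 0.0001
```

Emit:
{"fn": "send_rows", "kwargs": {
  "steps": [
    [[0,0,-0.13],[0.025,0.001,0],0],
    [[0,0,0],[0,0,0],0]
  ]
}}

```text
t: 26.5
position: [0.5753, 0.1695, 0.0935]
ee_rot: [[0.975, -0.003, 0.224], [-0.224, 0.0, 0.975], [-0.003, -1.0, -0.0]]
force: [-10.1, -1.0, 3.0]
opening: -0.0001
```

Stop found: the force climbs 2 N per step and reads 10 N. I'll nudge slightly and hold.

Emit:
{"fn": "send_rows", "kwargs": {
  "steps": [
    [[0,0,0],[0.01,0,0],0],
    [[0,0,0],[0,0,0],0],
    [[0,0,0],[0,0,0],0]
  ]
}}

```text
t: 26.8
position: [0.5755, 0.1695, 0.0935]
ee_rot: [[0.975, -0.003, 0.223], [-0.223, 0.0, 0.975], [-0.003, -1.0, -0.001]]
force: [-10.0, -0.1, 2.3]
opening: 0.0003
```

Emit:
{"fn": "send_rows", "kwargs": {
  "steps": [
    [[0,0,0],[0,0,0],0],
    [[0,0,0],[0,0,0],0],
    [[0,0,0],[0,0,0],0],
    [[0,0,0],[0,0,0],0],
    [[0,0,0],[0,0,0],0]
  ]
}}

```text
t: 27.3
position: [0.5755, 0.1695, 0.0935]
ee_rot: [[0.975, -0.003, 0.223], [-0.223, 0.0, 0.975], [-0.003, -1.0, -0.001]]
force: [-9.7, -0.8, 3.4]
opening: -0.0
```

Emit:
{"fn": "send_rows", "kwargs": {
  "steps": [
    [[0,0,0],[0.02,0,0],0],
    [[0,0,0],[0,0,0],0]
  ]
}}

```text
t: 27.5
position: [0.576, 0.1694, 0.0935]
ee_rot: [[0.975, -0.004, 0.223], [-0.223, 0.0, 0.975], [-0.004, -1.0, -0.001]]
force: [-12.9, -0.7, 4.7]
opening: -0.0001
```

Emit:
{"fn": "send_rows", "kwargs": {
  "steps": [
    [[0,0,0],[0,0,0],0],
    [[0,0,0],[0,0,0],0],
    [[0,0,0],[0,0,0],0],
    [[0,0,0],[0,0,0],0],
    [[0,0,0],[0,0,0],0]
  ]
}}

```text
t: 28.0
position: [0.576, 0.1694, 0.0935]
ee_rot: [[0.975, -0.004, 0.223], [-0.223, 0.0, 0.975], [-0.004, -1.0, -0.001]]
force: [-12.4, -0.8, 3.2]
opening: 0.0001
```

Held. I'll back off, lift clear and check both stands.

Emit:
{"fn": "send_rows", "kwargs": {
  "steps": [
    [[0,0,0],[-0.08,0.02,0],0],
    [[0,0,0],[-0.3,0.07,0],0],
    [[0,0,0],[-0.3,0.1,0.2],0],
    [[0,0,0],[0,0.1,0.8],0],
    [[0,0,0],[-0.3,0.3,0.9],0]
  ]
}}

```text
t: 28.5
position: [0.5379, 0.1928, 0.1702]
ee_rot: [[0.975, -0.001, 0.224], [-0.224, -0.0, 0.975], [-0.001, -1.0, -0.001]]
force: [0.4, 0.2, 0.5]
opening: 0.0003
```

Emit:
{"fn": "send_rows", "kwargs": {
  "steps": [
    [[0,0,0],[-0.5,0.7,0.8],0],
    [[0,0,0],[-0.7,0.8,0.2],0],
    [[0,0,0],[-0.7,0.9,0],0],
    [[0,0,0],[-0.7,0.9,0],0],
    [[0,0,0],[-0.7,0.9,0],0]
  ]
}}

```text
t: 29.0
position: [0.405, 0.3624, 0.211]
ee_rot: [[0.975, 0.002, 0.223], [-0.223, 0.002, 0.975], [0.001, -1.0, 0.002]]
force: [1.2, 0.5, -0.0]
opening: 0.0
```

Emit:
{"fn": "send_rows", "kwargs": {
  "steps": [
    [[0,0,0],[-0.6,0.9,0],0],
    [[0,0,0],[-0.6,0.9,0],0],
    [[0,0,0],[-0.6,0.9,0],0],
    [[0,0,0],[-0.2,0.4,0],0],
    [[0,0,0],[0,0,0],0]
  ]
}}

```text
t: 29.5
position: [0.3249, 0.4867, 0.2099]
ee_rot: [[0.975, 0.0, 0.22], [-0.22, 0.001, 0.975], [0.0, -1.0, 0.001]]
force: [-0.2, 0.2, -0.2]
opening: -0.0
```

```bash
python3 - <<'E'
from h import *
cams()
o=arm.get_obs(); print(o["position"],o["force"],o["t"])
crop("top",260,130,180,80,4,"pics/t20.png")
crop("top",355,140,80,70,8,"pics/t20b.png")
cv2.imwrite("pics/t20f.png",C["top"]["pixels"][...,::-1])
crop("side",290,140,140,130,5,"pics/s20.png")
E
```

```text
[0.3265722  0.48474125 0.21014197] [ 0.33226279 -0.53531146  0.20570456] 29.6
```

View pics/t20f.png

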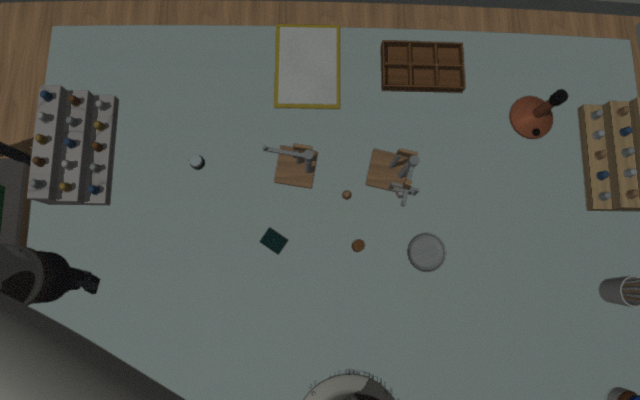

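View pics/t20.png

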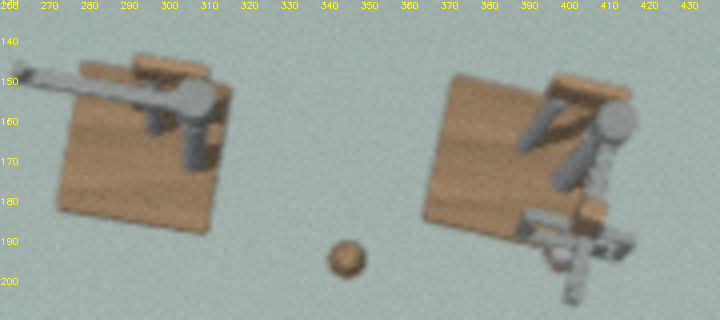

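View pics/s20.png

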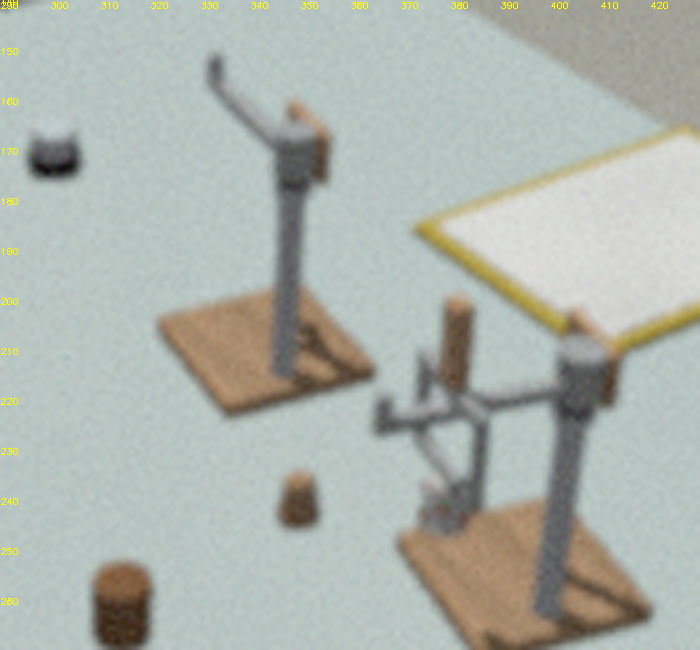

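View pics/t20b.png

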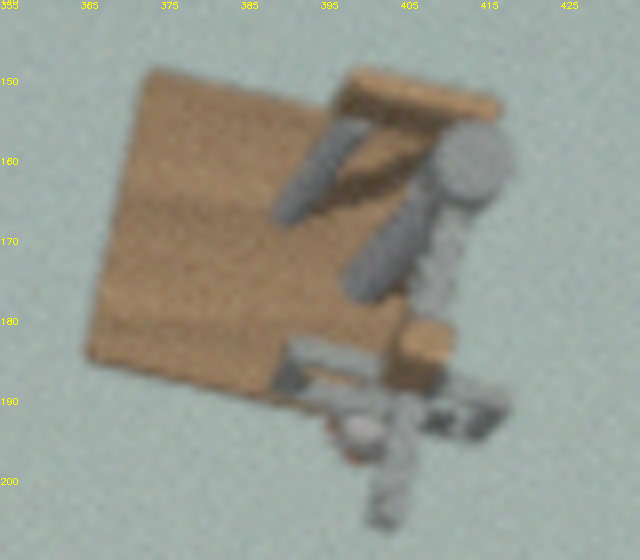

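```bash
python3 -c "
from bench import arm
print(arm.sign_off())"
```

```text
the job is handed in; nothing more can be done
None
```

The strawberry thimble's hanger now hangs on stand_b, and the job was handed in at about 29.6 s of the 72 s allowed.

1. **Stand_b's hook:** I swung it open with the closed fingers and held it at its stop at about 11 N for roughly 0.7 s.
2. **Hanger:** I lifted it off stand_a, threaded it onto stand_b's arm between knuckle and lip, and let go.
3. **Stand_a's hook:** I swung it flat and held it at its stop at about 10 N for 0.8 s. I then raised that to about 12.5 N for 0.6 s, about 13.5 N at the most counting the vertical part of the reading.

**Last checks:**
- Both pictures show the hanger on stand_b's arm, slightly tilted.
- Hook_b's lip is about where it was before the hanging: the same in the side view and within about 1.5 pixels in the top view. Stand_a's arm is folded.
- The other shelf items sit at the same pixel positions as at the start.
- The gripper is clear and the force is near zero.

**What disagreed or could not be checked:**
- **Finger height:** in the pictures the fingertips stood about 28–30 mm higher than the reported tool point. My first push at stand_b passed over the arm without touching anything, so I used the measured height from then on.
- **Hook_a's stop:** it came later than I had estimated from the pictures, at about 1.39 rad instead of 1.42–1.50. I went by the force rise.
- **Catches:** I could only judge that the hinges caught from force and time, since nothing in the state shows it.

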